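# Close up and set the dryer controller

## Task

Put the dryer controller back in service: lift the wooden block off its loose aluminium cover and set it down flat on the table, then press the cover straight down until it has clicked home on all four pins and lies flat. Then turn the outer ring of the double knob on the sloping panel until its red line points at the red tab, leaving the inner knob as it stands, and after that turn the inner knob until its blue line points at the blue tab without shifting the outer ring. Do not knock over or push away the things around it.

Things in the scene. Friction and masses are not known exactly. Their poses are not given: they have to be found in the camera images.
- controller: Grey control box fixed to the table, 165 mm deep (x -70 to +95), 340 mm wide. Origin on the table; x to its rear (away from the robot), y to its left, z up; yaw up to 15 degrees. Right half (y < 0): low open bay, rim 29 mm high, with four upright pins for the cover. Left half: wedge housing, panel rising 35 degrees from z 32 mm at the front to z 105 mm at x +33, then a flat ledge.
- cover_seat (a point): Centre of the cover's seat in the bay, 30 mm above the table; when the cover is home its body origin lies here. Axes as the controller's.
- cover: Loose aluminium plate 110 (x) x 140 (y) x 6 mm, four 13 mm square holes, flat yellow patch 34 x 44 mm in the middle. Origin mid underside. Starts level on sprung catches of the pins (10 mm thick, tops 52 mm over the table), underside about 42 mm up; goes about 12 mm straight down. 10 to 15 N in the middle opens all catches (one side may click first), 3 to 4 N each; then rigid shoulders.
- cover_fl (a point): Underside of the cover at its front left hole (x -40, y +55 mm on the cover).
- cover_fr (a point): Underside of the cover at its front right hole (x -40, y -55 mm).
- cover_bl (a point): Underside of the cover at its back left hole (x +40, y +55 mm).
- cover_br (a point): Underside of the cover at its back right hole (x +40, y -55 mm).
- knob_axis (a point): Point on the panel's face where the common axis of the two knobs meets it. z points out of the panel along the knobs' axis (35 degrees from vertical, leaning to the robot side), x up the slope, y to the controller's left. A thin grey dial disc 112 mm across lies round it, 2 mm high.
- outer_knob (a joint): Angle of the black outer ring knob: 56 mm across, its side runs from 4 to 26 mm above the panel's face. 0 when its red line points up the slope; grows counter-clockwise as seen by someone looking at the panel. It stays where it is left (about 0.08 N m to turn), stops at +-2 rad. Starts between -0.9 and -0.2.
- inner_knob (a joint): Angle of the white inner knob: 30 mm across, stands on the outer one from 26 to 52 mm above the panel's face; same zero (its blue line) and sense; about 0.05 N m to turn, stops at +-2 rad. Starts between 0.2 and 0.9. Neither knob drags the other unless it is touched.
- red_tab (a joint): Angle of the flat red tab on the dial disc's edge, same zero and sense: where the red line must point. Between 0.3 and 0.6; it is not to be moved.
- blue_tab (a joint): Angle of the flat blue tab on the dial disc's edge, same zero and sense: where the blue line must point. Between -0.6 and -0.3; not to be moved.
- outer_pointer (a point): End of the red line on the top rim of the outer knob, 28 mm from the axis, 26 mm above the panel; its x axis points along the line, outward.
- inner_pointer (a point): End of the blue line on the top rim of the inner knob, 15 mm from the axis, 52 mm above the panel; its x axis points along the line, outward.
- red_aim (a point): Where outer_pointer is to be (above the red tab, at the outer knob's rim); its x axis points from the axis to the tab.
- blue_aim (a point): Where inner_pointer is to be (in the direction of the blue tab, at the inner knob's rim); its x axis points from the axis to the tab.
- pot_red: Bystander: ink pot with red cap, 60 mm across, 58 mm high, on the controller's ledge. Origin at its underside.
- pot_yellow: Bystander: ink pot with yellow cap, 68 mm across, 58 mm high, left of the controller. Origin at its underside.
- pot_green: Bystander: ink pot with green cap, 62 mm across, 64 mm high, right of the controller. Origin at its underside.
- tape_blue: Bystander: blue tape roll lying flat, 80 mm across, 36 mm high, in front of the controller. Origin at its underside.
- jar_blue: Bystander: dark blue jar with white lid, 111 mm across, 165 mm high, close on the left of the controller. Origin at its underside.
- block: Wooden register block, paint-stained, 42 (x) x 75 (y) x 30 mm high, about 80 g. Origin in the middle of its underside. Starts lying flat on the cover at any yaw, its middle within 35 mm of the cover's middle. The table just in front of the controller (its x -110 to -170 mm, y -170 to +170 mm) is clear but for the blue tape roll.
Not all that is in view belongs to the job. What is meant by the block is not purple, and is the larger of those in its own colour.

How it is judged:
On the way, in this order (a step that is already met when the one before it is completed fails the run):
1. the wooden block lies flat on the table, let go (height (world z) of block below 0.008 m and angle between block's own z axis and vertical below 0.15 rad and contact force between the fingers and block below 0.2 N), for 0.2 s.
2. the cover has clicked home on all four pins, the knobs not yet turned (z of each of cover_fl, cover_fr, cover_bl, cover_br in the frame of cover_seat below 0.002 m and horizontal distance between cover and cover_seat below 0.006 m and distance of inner_pointer from where it was at the start of the episode below 0.002 m and distance of outer_pointer from where it was at the start of the episode below 0.004 m), for 0.2 s.
3. the outer knob's red line points at the red tab (within 6 degrees), the inner knob still within about 7 degrees of where it started (angle between the x axis of outer_pointer and the x axis of red_aim, either way round below 0.105 rad and distance between outer_pointer and red_aim below 0.005 m and distance of inner_pointer from where it was at the start of the episode below 0.002 m), for 0.2 s.
4. the inner knob's blue line points at the blue tab (within 6 degrees), the outer knob still at the red tab (angle between the x axis of inner_pointer and the x axis of blue_aim, either way round below 0.105 rad and distance between inner_pointer and blue_aim below 0.005 m and angle between the x axis of outer_pointer and the x axis of red_aim, either way round below 0.105 rad and distance between outer_pointer and red_aim below 0.005 m), for 0.2 s.
At the end, for the whole second after the job is handed in: The wooden block lies flat on the table at rest, the cover is home on all four pins (each hole within 2 mm of its seat height), the outer knob's red line is within 6 degrees of the red tab and the inner knob's blue line within 6 degrees of the blue tab (all of step 4 and height (world z) of block below 0.008 m and angle between block's own z axis and vertical below 0.15 rad and linear speed of each of block, cover below 0.01 m/s and z of each of cover_fl, cover_fr, cover_bl, cover_br in the frame of cover_seat below 0.002 m and horizontal distance between cover and cover_seat below 0.006 m); the robot touches nothing.
It fails at once if a bystander is pushed more than 30 mm or tipped over (distance of any of pot_red, pot_yellow, pot_green, tape_blue, jar_blue from where it was at the start of the episode above 0.03 m or angle between any of pot_red, pot_yellow, pot_green, tape_blue, jar_blue's own z axis and vertical above 0.5 rad).
It fails at once if a setting tab is moved (distance of any of red_aim, blue_aim from where it was at the start of the episode above 0.003 m).
It also fails if it takes over 67 s, if anything falls off the work surface, if the arm or the gripper's body presses on something with over 40 N, if the wrist force passes 120 N, or if a joint passes its speed limit or range.

## Robot

A 6-joint arm with a two-finger parallel gripper is mounted at the origin on the work surface; the furniture and walls round the work are solid. World frame = base frame: x ahead of the robot, y to its left, z up, the work surface at z = 0. Lengths are in m, angles in rad, forces in N, time in s.
With the tool pointing down it reaches from about 0.225 to 0.875 m from the base axis. Payload 3.4 kg.
Tool frame: the origin (TCP) lies at the very end of the fingers, on their centre line; the grasp point (between the pads) lies behind it (manip.tcp_to_grasp is the z of the grasp point in the tool frame, in m); z points along the fingers, y is the direction in which the jaws open and shut (so a half turn about z gives the same grasp; the last joint's range is limited). The gripper opens to 85 mm and grips with 20 to 120 N. Pads are 22 mm wide; open, the fingers measure 114 mm over their backs; the gripper's body (76 mm by 85 mm) begins 54 mm behind the grasp point. The pads swing forward as they close: fully open they stand 13 mm farther back than shut.
Start: joints at [-1.371, 0.276, 1.505, -0, 1.361, -0.121], TCP at [0.181, -0.546, 0.231] pointing down, gripper open.
Joint ranges: [-2.89, 2.89], [-0.75, 2.08], [0.22, 2.7], [-1.18, 4.32], [0.11, 2.71], [-2.7, 2.7]. Speed limits (rad/s): [2.57, 2.57, 3.14, 3.14, 3.14, 3.14].

## Interface

Orientations are given as a unit quaternion [w, x, y, z].
In Python, from rig import manip, eyes gives the robot as it stands.
- The arm moves only by the tool servo_tool, never from a script. Its argument "increments" is a list of rows, each an object with "slide": the shift along the tool's x, y, z in m, a list of three; "spin": the turn about the tool's z in degrees. A call has 1 to 8 rows; each row shifts and turns the commanded pose from where the row before left it, along the tool's axes as they then stand; what a row does not reach is not made up. A row lasts 1/10 s, in which the tool goes at most 50 mm and 8.59 degrees, less where a joint would pass 70% of its speed; a pose out of reach is approached as far as the arm can. A call is refused whole if a number of a shift passes 0.05 or a number of a turn 8.59, either way. A call with a gripper value outside its range is refused whole. "hand" is the opening, from 0 (shut) to 1 (fully open), set as the call begins (left out, the last holds). The fingers move at their own pace and stop on an object; "newtons" is the grip in N (left out, the last holds). Time passes only in rows, so rows that do not move let the fingers close. It gives the time, the measured TCP pose, the force and the opening at its end, in the units of the state.
- manip.get_state(): the state, without advancing time (a new reading comes with each control period).
- eyes.get_image(name): name is "scene" or "top"; returns the picture (384x512x3 uint8, blue, green, red); there is no depth.
- eyes.calibration(name): a dict with "fx", "fy", "cx", "cy" (pixels), "rvec" (rotation vector, rad) and "tvec" (3), from world to camera coordinates, as OpenCV has them. Camera axes: x right, y down, z forward; pixel columns grow to the right and rows downward; lengths in m; the calibration is good to about 2 mm. A picture is of the moment at which its call begins. calibration takes no time and is no camera call.
- manip.sign_off(): hands the job in, once; it reports no verdict.
The state is a dict: "clock": time; "qpos": joint angles; "qd": joint speeds; "effort": joint torques, N m; "position": TCP position; "ee_rot": TCP orientation; "contact_force": force on the tool from outside, world axes, zero at the start; "moment": the same for the moment, N m; "width": finger opening in m.
Only numpy, scipy, OpenCV 4.12 (cv2) and the standard library are available. Lean on these libraries where they do the work, as an engineer would, in place of code of your own. Each camera call takes 0.05 s, during which the arm holds its last target.

## Working session

There is one attempt and no reset: what is moved stays moved. The work goes in short steps, Python scripts to look and compute and a tool call to move; the robot and the scene stay as the last step left them, time stands still between calls to the robot, and variables do not carry over. Pictures are saved under pics/ and viewed, and the job is handed in when it is done.

Besides the shell and the picture viewer there is one more tool, called by a JSON object that holds its "op" and its "data". servo_tool: Moves the arm, as the interface text tells. Its arguments: {"type":"object","properties":{"increments":{"type":"array","items":{"type":"object","properties":{"slide":{"type":"array","items":{"type":"number"}},"spin":{"type":"number"}}}},"hand":{"type":"number"},"newtons":{"type":"number"}},"required":["increments"]}

```bash
ls; mkdir -p pics; python3 - <<'E'
from rig import manip, eyes
import cv2
for n in("scene","top"):
    im=eyes.get_image(n); cv2.imwrite(f"pics/{n}0.png",im)
    print(n,eyes.calibration(n))
print(manip.get_state()); print(manip.tcp_to_grasp)
E
```

```text
pics
scene {'fx': 395.0130599244291, 'fy': 395.0130599244291, 'cx': 258.80137560994444, 'cy': 197.3965100822238, 'rvec': array([ 0.81634558, -2.35991855,  1.32903516]), 'tvec': array([0.43624845, 0.2379329 , 0.77709652])}
top {'fx': 428.77491028102725, 'fy': 428.77491028102725, 'cx': 254.2155405807104, 'cy': 188.55877671929298, 'rvec': array([ 2.10744076, -2.12413067,  0.22535332]), 'tvec': array([0.05174184, 0.5305638 , 1.0830305 ])}
{'clock': 0.1, 'qpos': array([-1.37102315e+00,  2.76583672e-01,  1.50600973e+00, -2.05758351e-06,
        1.36072290e+00, -1.21017720e-01]), 'qd': array([ 0.0010788 , -0.00332639, -0.00432699,  0.00177954,  0.00196409,
       -0.00022179]), 'effort': array([ 1.47954299e-03, -4.17699659e+01, -2.46405172e+01, -1.35975506e-04,
        5.83347413e-03, -2.94148769e-06]), 'position': array([ 0.18119687, -0.5452029 ,  0.23049534]), 'ee_rot': array([-8.61118348e-04,  9.87163803e-01,  1.59708746e-01, -3.49331926e-05]), 'contact_force': array([-0.36125392, -0.70189821,  0.2002359 ]), 'moment': array([-0.01242632, -0.00972389,  0.02136554]), 'width': 0.08526453231169447}
-0.0187
```

View pics/scene0.png

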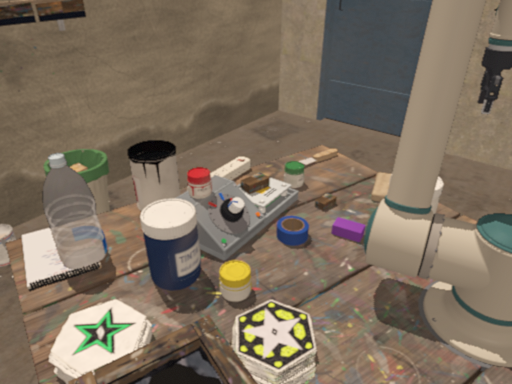

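View pics/top0.png

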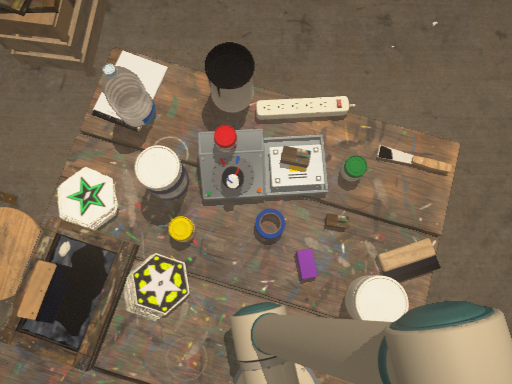

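```bash
cat > h.py <<'E'
import numpy as np, cv2
from rig import manip, eyes
from scipy.spatial.transform import Rotation as R
C={n:eyes.calibration(n) for n in("scene","top")}
def ray(n,u,v):
    c=C[n];Rm=cv2.Rodrigues(c["rvec"])[0];o=-Rm.T@c["tvec"]
    d=Rm.T@np.array([(u-c["cx"])/c["fx"],(v-c["cy"])/c["fy"],1]);return o,d/np.linalg.norm(d)
def onz(n,u,v,z):
    o,d=ray(n,u,v);return o+d*(z-o[2])/d[2]
def onplane(n,u,v,p,nn):
    o,d=ray(n,u,v);return o+d*(np.dot(p-o,nn)/np.dot(d,nn))
def proj(n,P):
    c=C[n];K=np.array([[c["fx"],0,c["cx"]],[0,c["fy"],c["cy"]],[0,0,1]])
    return cv2.projectPoints(np.atleast_2d(np.array(P,float)),c["rvec"],c["tvec"],K,None)[0][:,0]
def tri(u1,u2):
    a,da=ray("scene",*u1);b,db=ray("top",*u2)
    A=np.stack([da,-db],1);s=np.linalg.lstsq(A,b-a,rcond=None)[0]
    p=a+da*s[0];q=b+db*s[1];return (p+q)/2,np.linalg.norm(p-q)
def crop(im,x0,y0,w,h,k,f):
    cv2.imwrite(f,cv2.resize(im[y0:y0+h,x0:x0+w],None,fx=k,fy=k,interpolation=cv2.INTER_CUBIC))
E
python3 - <<'E'
from h import *
t=cv2.imread("pics/top0.png");s=cv2.imread("pics/scene0.png")
crop(t,190,115,150,100,5,"pics/tc0.png");crop(s,170,150,140,110,5,"pics/sc0.png")
for p in [(199,132),(326,134),(203,204),(328,192)]: print(onz("top",*p,0.03))
E
```

```text
[0.69824981 0.19989104 0.03      ]
[ 0.69008206 -0.15413887  0.03      ]
[0.49467972 0.18550729 0.03      ]
[ 0.52511872 -0.15251676  0.03      ]
```

View pics/tc0.png

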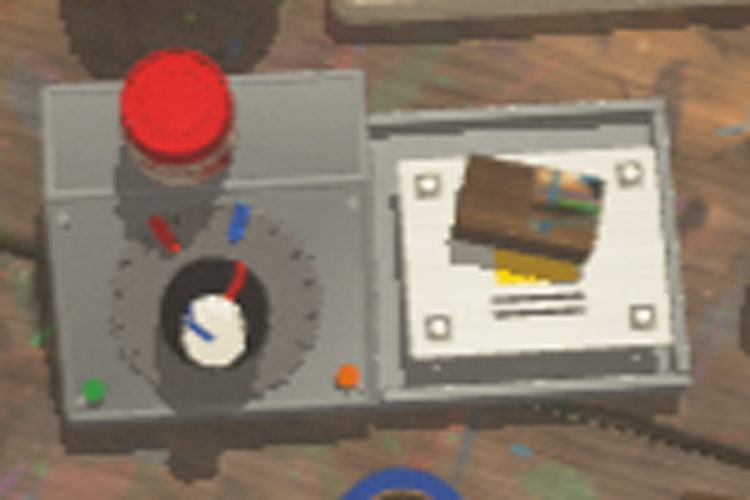

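View pics/sc0.png

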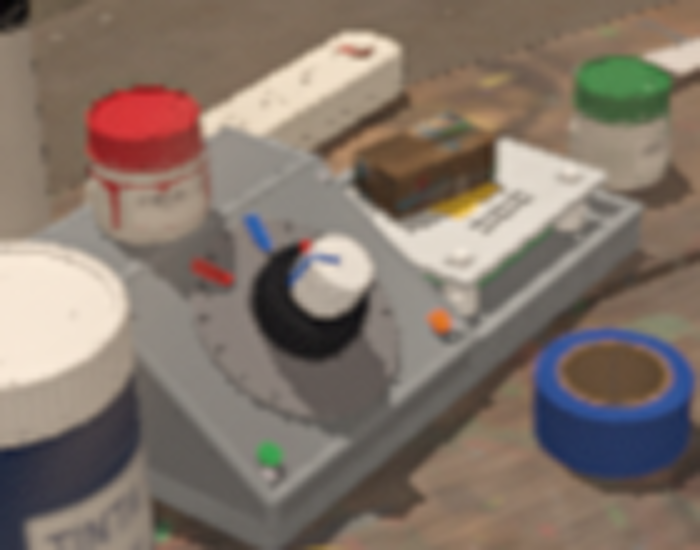

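```bash
python3 - <<'E'
from h import *
print("cam",ray("top",0,0)[0],ray("scene",0,0)[0])
t=cv2.imread("pics/top0.png");s=cv2.imread("pics/scene0.png")
f=lambda x,y:(190+(x+.5)/5-.5,115+(y+.5)/5-.5)
P=[onz("top",*f(*p),.052) for p in [(428,185),(630,173),(438,327),(643,317)]] # bl br fl fr
P=np.array(P);print("pins",P.round(4));c=P.mean(0);print("seat",c)
yv=(P[0]-P[1]+P[2]-P[3]);xv=P[0]+P[1]-P[2]-P[3];print("yaw",np.degrees(np.arctan2(-yv[0],yv[1])),np.degrees(np.arctan2(xv[1],xv[0])),np.linalg.norm(yv)/2,np.linalg.norm(xv)/2)
crop(t,272,140,50,40,15,"pics/tb0.png");crop(s,235,165,60,40,12,"pics/sb0.png")
crop(t,205,150,60,50,12,"pics/tk0.png");crop(s,205,185,60,65,9,"pics/sk0.png")
E
```

```text
cam [0.29841565 0.05569296 1.16832214] [0.01644276 0.69664346 0.60433542]
pins [[ 0.6334 -0.0102  0.052 ]
 [ 0.6394 -0.12    0.052 ]
 [ 0.5544 -0.0141  0.052 ]
 [ 0.5591 -0.1239  0.052 ]]
seat [ 0.59658716 -0.06703634  0.052     ]
yaw 2.7968943941507685 2.8109840416359235 0.10995334668098085 0.07972298061340193
```

View pics/tb0.png

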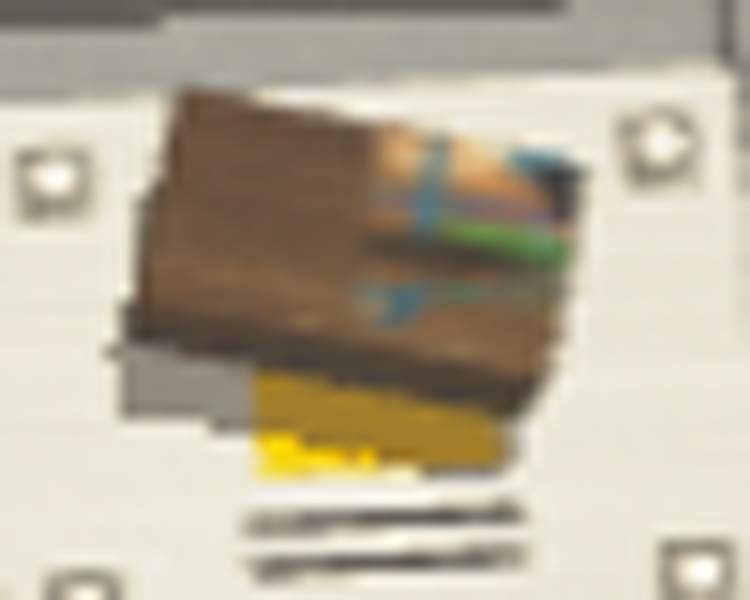

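View pics/tk0.png

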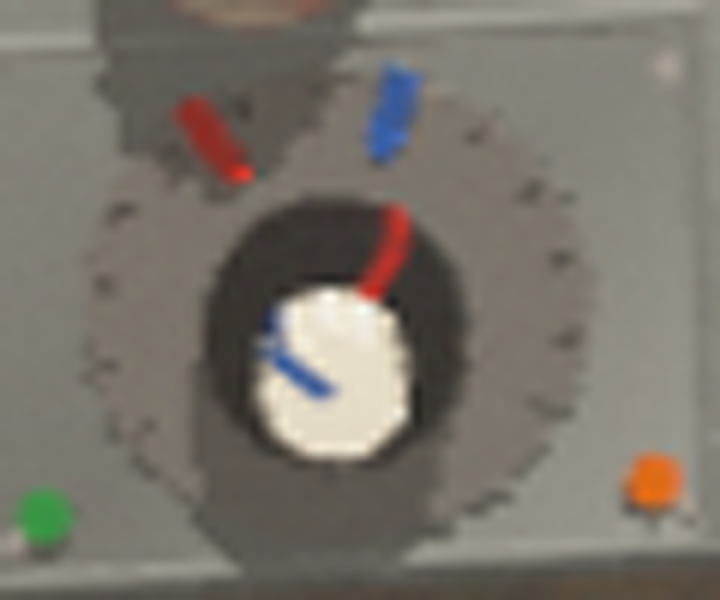

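View pics/sk0.png

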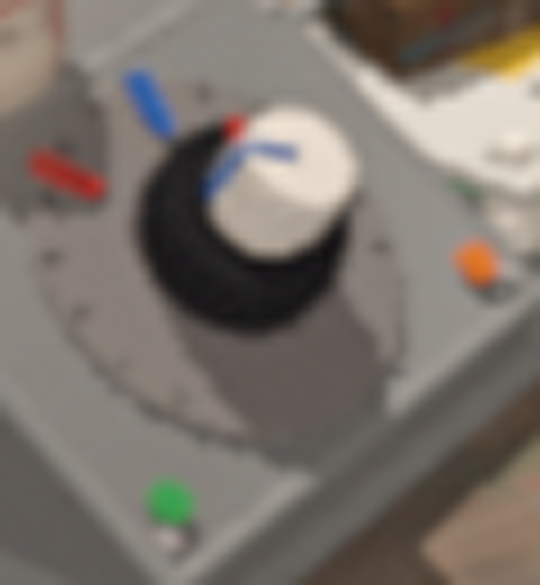

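```bash
cat >> h.py <<'E'
yaw=np.radians(2.80); seat=np.array([.5966,-.0670,.030])
ex=np.array([np.cos(yaw),np.sin(yaw),0]);ey=np.array([-np.sin(yaw),np.cos(yaw),0]);ez=np.array([0,0,1.])
def cs(p): return np.array([(p-seat)@ex,(p-seat)@ey,p[2]])
def F(x0,y0,k): return lambda x,y:(x0+(x+.5)/k-.5,y0+(y+.5)/k-.5)
E
python3 - <<'E'
from h import *
f=F(190,115,5)
for n,p,z in [("ridgeL",(47,192),.105),("ridgeR",(365,180),.105),("backL",(42,88),.105),("backR",(362,70),.105),("frontL",(68,420),.032),("frontR",(378,402),.032),("bayBR",(663,98),.029),("bayFR",(690,383),.029),("covers bl",(398,160),.048),("br",(655,148),.048),("fr",(676,344),.048),("fl",(411,358),.048)]:
    print(n,cs(onz("top",*f(*p),z)).round(4))
g=F(272,140,15)
Q=np.array([onz("top",*g(*p),.078) for p in [(182,90),(583,165),(545,378),(148,328)]])
print(Q.round(4),Q.mean(0),[np.linalg.norm(Q[i]-Q[(i+1)%4]) for i in range(4)])
d=Q[0]+Q[3]-Q[1]-Q[2];print("long axis deg",np.degrees(np.arctan2(d[1],d[0])), "off",cs(Q.mean(0)))
s=cv2.imread("pics/top0.png")
for n,u in [("tape",(270,225)),("decoy",(337,222)),("purple",(306,264)),("green",(355,165))]:print(n,onz("top",*u,.036).round(3),cs(onz("top",*u,.036)).round(3))
E
```

```text
ridgeL [0.031  0.2552 0.105 ]
ridgeR [0.0283 0.0912 0.105 ]
backL [0.0874 0.256  0.105 ]
backR [0.088  0.0891 0.105 ]
frontL [-0.0751  0.256   0.032 ]
frontR [-0.0746  0.0886  0.032 ]
bayBR [ 0.0895 -0.0811  0.029 ]
bayFR [-0.0731 -0.0812  0.029 ]
covers bl [0.0558 0.07   0.048 ]
br [ 0.0548 -0.0706  0.048 ]
fr [-0.0551 -0.0721  0.048 ]
fl [-0.0548  0.0702  0.048 ]
[[ 0.6422 -0.0314  0.078 ]
 [ 0.6279 -0.102   0.078 ]
 [ 0.5891 -0.0939  0.078 ]
 [ 0.5986 -0.0245  0.078 ]] [ 0.61444154 -0.06295343  0.078     ] [np.float64(0.07196207052655111), np.float64(0.039644457507688954), np.float64(0.07009701589943791), np.float64(0.04410727123338831)]
long axis deg 80.3295939659324 off [0.01801791 0.00317019 0.078     ]
tape [0.436 0.006 0.036] [-0.157  0.081  0.036]
decoy [ 0.442 -0.172  0.036] [-0.159 -0.097  0.036]
purple [ 0.333 -0.086  0.036] [-0.264 -0.006  0.036]
green [ 0.599 -0.229  0.036] [-0.006 -0.161  0.036]
```

{"op": "servo_tool", "data": {"increments": [{"slide": [0,0,-0.005],"spin": -7.75},{"slide": [0,0,-0.005],"spin": -7.75},{"slide": [0,0,-0.005],"spin": -7.75},{"slide": [0,0,-0.005],"spin": -7.75},{"slide": [0,0,0],"spin": -7.75},{"slide": [0,0,0],"spin": -7.75},{"slide": [0,0,0],"spin": -7.75},{"slide": [0,0,0],"spin": -7.75}], "hand": 1}}

```text
clock: 0.9
position: [0.1813, -0.5454, 0.2508]
ee_rot: [-0.0, 0.762, 0.647, 0.0]
contact_force: [-0.2, -0.4, 1.3]
width: 0.0856
```

```bash
cat >> h.py <<'E'
def st():
    s=manip.get_state();q=s["ee_rot"];Rm=R.from_quat([q[1],q[2],q[3],q[0]]).as_matrix()
    print("t",round(s["clock"],2),"pos",s["position"].round(4),"yawY",np.degrees(np.arctan2(Rm[1,1],Rm[0,1])).round(2),"tilt",Rm[:,2].round(4),"F",s["contact_force"].round(2),"M",s["moment"].round(2),"w",s["width"].round(4),"q6",s["qpos"][5].round(2));return s,Rm
def to(*T):
    s,Rm=st();p=s["position"]
    for t in T:
        t=np.array(t);print("tool delta",(Rm.T@(t-p)).round(4));p=t
E
python3 -c "
from h import *
to((.58,-.5,.24),(.6144,-.063,.2))"
```

```text
Traceback (most recent call last):
  File "h.py", line 29, in to
    s,Rm=st();p=s["position"]
         ~~^^
  File "h.py", line 27, in st
    print("t",round(s["clock"],2),"pos",s["position"].round(4),"yawY",np.degrees(np.arctan2(Rm[1,1],Rm[0,1])).round(2),"tilt",Rm[:,2].round(4),"F",s["contact_force"].round(2),"M",s["moment"].round(2),"w",s["width"].round(4),"q6",s["qpos"][5].round(2));return s,Rm
                                                                                                                                                                                                            ^^^^^^^^^^^^^^^^
AttributeError: 'float' object has no attribute 'round'
```

```bash
sed -i 's/s\["width"\].round(4)/round(float(s["width"]),4)/' h.py; python3 -c "
from h import *
to((.58,-.5,.24),(.6144,-.063,.2))"
```

```text
t 0.9 pos [ 0.1813 -0.5454  0.2508] yawY -9.3 tilt [-2.e-04  1.e-03 -1.e+00] F [-0.24 -0.35  1.31] M [ 0.02 -0.02  0.02] w 0.0856 q6 -1.21
tool delta [0.1092 0.3862 0.0107]
tool delta [ 0.4368 -0.0366  0.0404]
```

{"op": "servo_tool", "data": {"increments": [{"slide": [0.012,0.042,0]},{"slide": [0.012,0.042,0]},{"slide": [0.012,0.042,0]},{"slide": [0.012,0.042,0]},{"slide": [0.012,0.042,0]},{"slide": [0.012,0.042,0]},{"slide": [0.012,0.042,0]},{"slide": [0.012,0.042,0]}]}}

```text
$.increments[0]: bad value
```

{"op": "servo_tool", "data": {"increments": [{"slide": [0.044,0.004,0.004]},{"slide": [0.044,0.003,0.004]},{"slide": [0.044,0.003,0.004]},{"slide": [0.044,0.0,0.004]},{"slide": [0.044,0.0,0.004]},{"slide": [0.044,0.0,0.004]},{"slide": [0.044,0.0,0.004]},{"slide": [0.044,0.0,0.004]}]}}

```text
$.increments[0]: bad value
```

```bash
python3 -c "
from h import *
to((.6144,-.063,.052))"
```

```text
t 0.9 pos [ 0.1813 -0.5454  0.2508] yawY -9.3 tilt [-2.e-04  1.e-03 -1.e+00] F [-0.24 -0.35  1.31] M [ 0.02 -0.02  0.02] w 0.0856 q6 -1.21
tool delta [0.5458 0.3496 0.1992]
```

{"op": "servo_tool", "data": {"increments": [{"slide": [0.012,0.042,0],"spin": 0},{"slide": [0.012,0.042,0],"spin": 0},{"slide": [0.012,0.042,0],"spin": 0},{"slide": [0.012,0.042,0],"spin": 0},{"slide": [0.012,0.042,0],"spin": 0},{"slide": [0.012,0.042,0],"spin": 0},{"slide": [0.012,0.042,0],"spin": 0},{"slide": [0.012,0.042,0],"spin": 0}]}}

```text
clock: 1.7
position: [0.5302, -0.5066, 0.2506]
ee_rot: [-0.0, 0.764, 0.645, -0.0]
contact_force: [-0.1, 0.2, -0.1]
width: 0.0856
```

```bash
python3 -c "
from h import *
to((.6144,-.063,.2))"
```

```text
t 1.7 pos [ 0.5302 -0.5066  0.2506] yawY -9.61 tilt [-8.e-04  6.e-04 -1.e+00] F [-0.13  0.15 -0.13] M [-0.08 -0.02 -0.02] w 0.0856 q6 -0.69
tool delta [0.4514 0.009  0.0508]
```

{"op": "servo_tool", "data": {"increments": [{"slide": [0.048,0.001,0.003],"spin": 0},{"slide": [0.048,0.001,0.003],"spin": 0},{"slide": [0.048,0.001,0.003],"spin": 0},{"slide": [0.048,0.001,0.003],"spin": 0},{"slide": [0.048,0.001,0.003],"spin": 0},{"slide": [0.048,0.001,0.003],"spin": 0},{"slide": [0.048,0.001,0.003],"spin": 0},{"slide": [0.048,0.001,0.003],"spin": 0}]}}

```text
clock: 2.5
position: [0.6005, -0.1279, 0.2267]
ee_rot: [-0.0, 0.764, 0.645, -0.0]
contact_force: [0.1, 0.7, -0.5]
width: 0.0853
```

{"op": "servo_tool", "data": {"increments": [{"slide": [0.045,0,0.01],"spin": 0},{"slide": [0.0225,0,0.02],"spin": 0},{"slide": [0,0,0],"spin": 0}]}}

```text
clock: 2.8
position: [0.6102, -0.0594, 0.1943]
ee_rot: [-0.003, 0.762, 0.647, -0.001]
contact_force: [-0.7, 0.1, -0.1]
width: 0.0859
```

```bash
python3 - <<'E'
from h import *
to((.6144,-.063,.2),(.6144,-.063,.052))
t=eyes.get_image("top");s=eyes.get_image("scene")
cv2.imwrite("pics/t1.png",t);cv2.imwrite("pics/s1.png",s);crop(s,160,60,160,150,5,"pics/sc1.png")
E
```

```text
t 2.8 pos [ 0.6102 -0.0594  0.1943] yawY -9.37 tilt [-0.0061  0.0026 -1.    ] F [-0.73  0.11 -0.15] M [-0.04  0.   -0.06] w 0.0859 q6 -0.05
tool delta [-0.0028  0.0047 -0.0058]
tool delta [-0.0002  0.0009  0.148 ]
```

View pics/sc1.png

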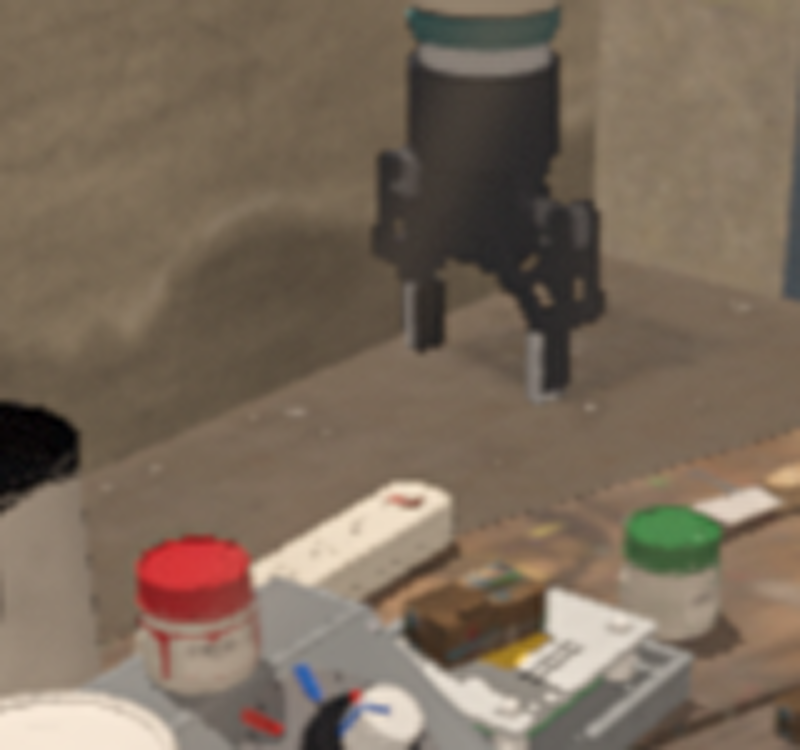

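{"op": "servo_tool", "data": {"increments": [{"slide": [-0.003,0.004,0.02],"spin": 0},{"slide": [0,0,0.03],"spin": 0},{"slide": [0,0,0.03],"spin": 0},{"slide": [0,0,0.025],"spin": 0},{"slide": [0,0,0.015],"spin": 0},{"slide": [0,0,0],"spin": 0},{"slide": [0,0,0],"spin": 0}]}}

```text
clock: 3.6
position: [0.6161, -0.0686, 0.0781]
ee_rot: [0.001, 0.764, 0.645, 0.0]
contact_force: [0.7, 0.4, 0.2]
width: 0.0854
```

```bash
python3 -c "
from h import *
to((.6144,-.063,.054))"
```

```text
t 3.6 pos [ 0.6161 -0.0686  0.0781] yawY -9.71 tilt [ 1.2e-03 -7.0e-04 -1.0e+00] F [0.71 0.43 0.2 ] M [-0.01  0.02 -0.04] w 0.0854 q6 -0.05
tool delta [ 0.0052 -0.0026  0.0241]
```

{"op": "servo_tool", "data": {"increments": [{"slide": [0.005,-0.002,0.012],"spin": 0},{"slide": [0,0,0.012],"spin": 0},{"slide": [0,0,0],"spin": 0},{"slide": [0,0,0],"spin": 0}]}}

```text
clock: 4.0
position: [0.614, -0.0616, 0.0529]
ee_rot: [-0.0, 0.764, 0.645, -0.0]
contact_force: [-0.6, 0.0, -0.3]
width: 0.0855
```

{"op": "servo_tool", "data": {"increments": [{"slide": [0,0,0],"spin": 0},{"slide": [0,0,0],"spin": 0},{"slide": [0,0,0],"spin": 0},{"slide": [0,0,0],"spin": 0},{"slide": [0,0,0],"spin": 0},{"slide": [0,0,0],"spin": 0}], "hand": 0.3, "newtons": 25}}

```text
clock: 4.6
position: [0.6149, -0.0619, 0.0541]
ee_rot: [0.001, 0.764, 0.645, 0.001]
contact_force: [-0.1, 0.2, 5.3]
width: 0.0417
```

```bash
python3 -c "
from h import *
to((.6144,-.063,.054))"
```

```text
t 4.6 pos [ 0.6149 -0.0619  0.0541] yawY -9.63 tilt [ 1.6e-03 -3.0e-04 -1.0e+00] F [-0.09  0.17  5.3 ] M [ 0.01 -0.01 -0.11] w 0.0417 q6 -0.04
tool delta [-0.0012 -0.0003  0.0001]
```

{"op": "servo_tool", "data": {"increments": [{"slide": [0,0,-0.02],"spin": 0},{"slide": [0,0,-0.03],"spin": 0},{"slide": [0,0,-0.02],"spin": 0},{"slide": [0,0,0],"spin": 0}]}}

```text
clock: 5.0
position: [0.616, -0.0622, 0.1257]
ee_rot: [0.002, 0.764, 0.645, 0.002]
contact_force: [-0.3, -0.7, -0.6]
width: 0.0414
```

```bash
python3 -c "
from h import *
to((.4474,-.0863,.12),(.4474,-.0863,.007))"
```

```text
t 5.0 pos [ 0.616  -0.0622  0.1257] yawY -9.61 tilt [ 0.0052 -0.0013 -1.    ] F [-0.34 -0.75 -0.65] M [-0.02 -0.05  0.03] w 0.0414 q6 -0.04
tool delta [-0.052  -0.1622  0.0049]
tool delta [ 0.     -0.0006  0.113 ]
```

{"op": "servo_tool", "data": {"increments": [{"slide": [-0.01,-0.032,0],"spin": 0},{"slide": [-0.01,-0.032,0],"spin": 0},{"slide": [-0.01,-0.032,0],"spin": 0},{"slide": [-0.01,-0.032,0],"spin": 0},{"slide": [-0.011,-0.033,0],"spin": 0},{"slide": [0,0,0],"spin": 0},{"slide": [0,0,0],"spin": 0}]}}

```text
clock: 5.7
position: [0.4459, -0.085, 0.1223]
ee_rot: [-0.001, 0.764, 0.645, -0.0]
contact_force: [0.3, 0.5, -0.8]
width: 0.0414
```

```bash
python3 - <<'E'
from h import *
to((.4474,-.0863,.12),(.4474,-.0863,.007))
t=eyes.get_image("top");s=eyes.get_image("scene")
cv2.imwrite("pics/t2.png",t);cv2.imwrite("pics/s2.png",s);crop(s,200,100,160,150,5,"pics/sc2.png")
E
```

```text
t 5.7 pos [ 0.4459 -0.085   0.1223] yawY -9.67 tilt [-1.3e-03  5.0e-04 -1.0e+00] F [ 0.25  0.47 -0.85] M [-0.01 -0.   -0.  ] w 0.0414 q6 -0.17
tool delta [-0.0011  0.0017  0.0023]
tool delta [-0.00e+00  1.00e-04  1.13e-01]
```

View pics/sc2.png

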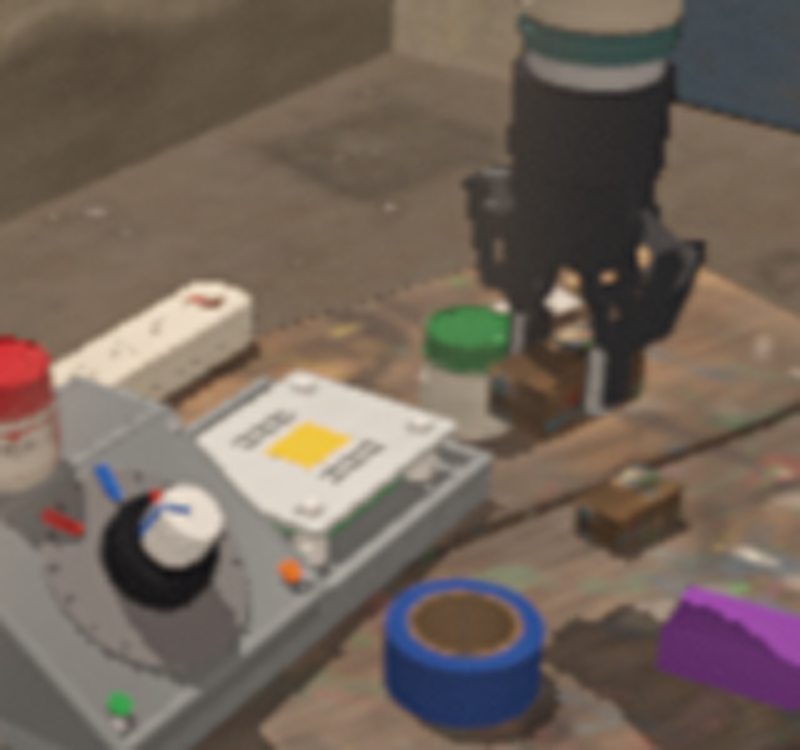

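{"op": "servo_tool", "data": {"increments": [{"slide": [0,0.001,0.03],"spin": 0},{"slide": [0,0,0.03],"spin": 0},{"slide": [0,0,0.03],"spin": 0},{"slide": [0,0,0.015],"spin": 0},{"slide": [0,0,0.004],"spin": 0},{"slide": [0,0,0.002],"spin": 0},{"slide": [0,0,0],"spin": 0},{"slide": [0,0,0],"spin": 0}]}}

```text
clock: 6.6
position: [0.4491, -0.0856, 0.0131]
ee_rot: [0.001, 0.764, 0.645, 0.001]
contact_force: [-0.2, -1.1, -1.4]
width: 0.0421
```

```bash
python3 - <<'E'
from h import *
to((.4474,-.0863,.007))
t=eyes.get_image("top");s=eyes.get_image("scene")
cv2.imwrite("pics/s3.png",s);crop(s,230,130,160,120,5,"pics/sc3.png")
E
```

```text
t 6.6 pos [ 0.4491 -0.0856  0.0131] yawY -9.61 tilt [ 2.e-03 -8.e-04 -1.e+00] F [-0.2  -1.15 -1.41] M [-0.   -0.03  0.  ] w 0.0421 q6 -0.17
tool delta [-0.001  -0.0015  0.0061]
```

View pics/sc3.png

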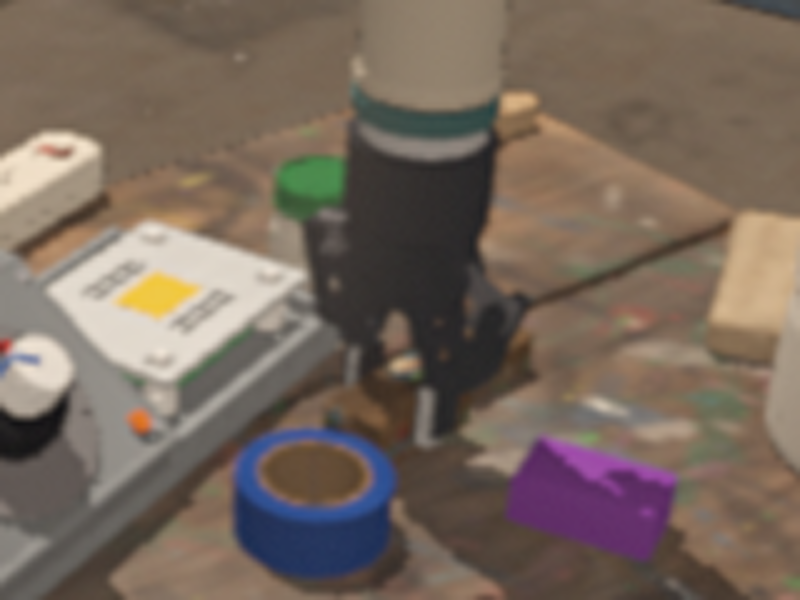

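{"op": "servo_tool", "data": {"increments": [{"slide": [0,0,0.002],"spin": 0},{"slide": [0,0,0.002],"spin": 0},{"slide": [0,0,0.001],"spin": 0},{"slide": [0,0,0],"spin": 0}]}}

```text
clock: 7.1
position: [0.4478, -0.0853, 0.0071]
ee_rot: [-0.0, 0.764, 0.645, -0.0]
contact_force: [-0.0, 0.5, -1.3]
width: 0.0418
```

{"op": "servo_tool", "data": {"increments": [{"slide": [0,0,0.001],"spin": 0},{"slide": [0,0,0],"spin": 0},{"slide": [0,0,0],"spin": 0}]}}

```text
clock: 7.4
position: [0.448, -0.0854, 0.0066]
ee_rot: [0.0, 0.764, 0.645, -0.0]
contact_force: [-2.1, -0.4, 5.3]
width: 0.0417
```

Contact with the table; release, opening partway, then rise.

{"op": "servo_tool", "data": {"increments": [{"slide": [0,0,0],"spin": 0},{"slide": [0,0,0],"spin": 0},{"slide": [0,0,0],"spin": 0},{"slide": [0,0,-0.01],"spin": 0},{"slide": [0,0,-0.03],"spin": 0},{"slide": [0,0,-0.04],"spin": 0},{"slide": [0,0,-0.04],"spin": 0},{"slide": [0,0,0],"spin": 0}], "hand": 0.9}}

```text
clock: 8.2
position: [0.452, -0.0866, 0.1319]
ee_rot: [0.005, 0.764, 0.645, 0.003]
contact_force: [0.9, 0.1, 0.1]
width: 0.077
```

```bash
python3 - <<'E'
from h import *
to((.5966,-.067,.12),(.5966,-.067,.06))
t=eyes.get_image("top");s=eyes.get_image("scene")
cv2.imwrite("pics/s4.png",s);crop(s,230,100,160,150,5,"pics/sc4.png");cv2.imwrite("pics/t4.png",t)
crop(t,190,115,160,120,5,"pics/tc4.png")
E
```

```text
t 8.2 pos [ 0.452  -0.0866  0.1319] yawY -9.61 tilt [ 0.0116 -0.0042 -0.9999] F [0.92 0.13 0.08] M [-0.03 -0.   -0.  ] w 0.077 q6 -0.17
tool delta [0.0435 0.1392 0.0135]
tool delta [ 0.0001 -0.0007  0.06  ]
```

View pics/sc4.png

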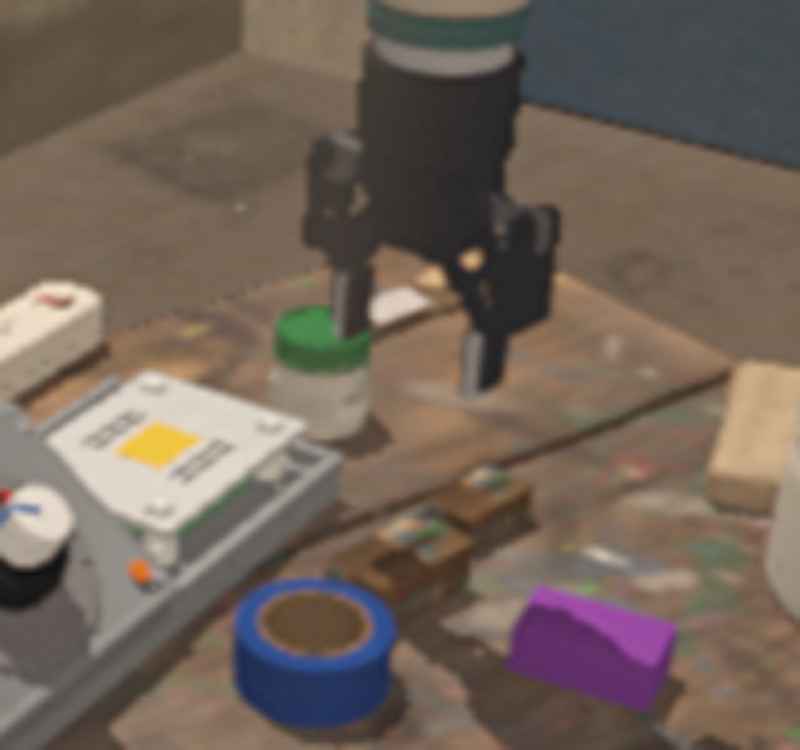

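View pics/tc4.png

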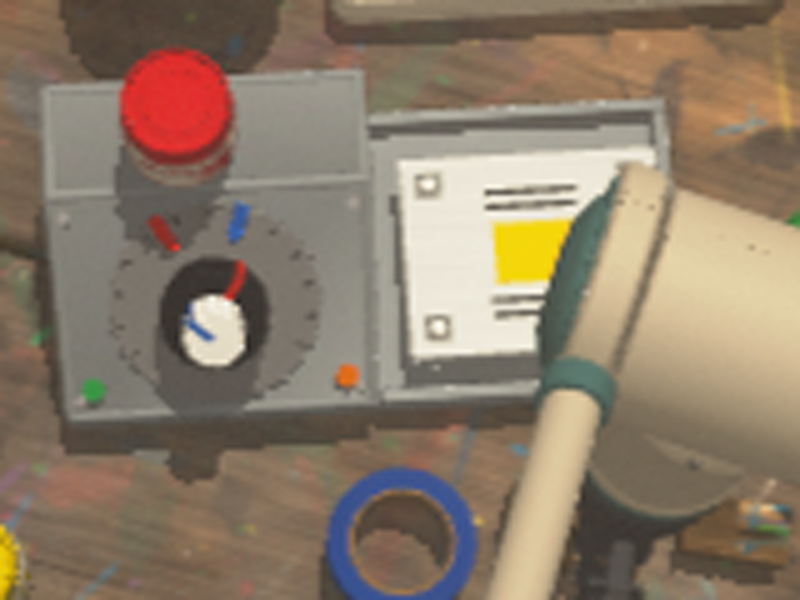

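{"op": "servo_tool", "data": {"increments": [{"slide": [0.009,0.028,0],"spin": 0},{"slide": [0.009,0.028,0],"spin": 0},{"slide": [0.009,0.028,0],"spin": 0},{"slide": [0.009,0.028,0.008],"spin": 0},{"slide": [0.008,0.026,0.008],"spin": 0},{"slide": [0,0,0],"spin": 0},{"slide": [0,0,0],"spin": 0}], "hand": 0}}

```text
clock: 9.0
position: [0.59, -0.0646, 0.1082]
ee_rot: [-0.002, 0.764, 0.646, -0.002]
contact_force: [-0.8, 0.0, -0.4]
width: -0.0001
```

```bash
python3 - <<'E'
from h import *
to((.5966,-.067,.06))
E
```

```text
t 9.0 pos [ 0.59   -0.0646  0.1082] yawY -9.59 tilt [-4.9e-03  8.0e-04 -1.0e+00] F [-0.82  0.02 -0.44] M [ 0.02  0.02 -0.  ] w -0.0001 q6 -0.06
tool delta [-0.0013  0.0072  0.0481]
```

{"op": "servo_tool", "data": {"increments": [{"slide": [-0.001,0.003,0.02],"spin": 0},{"slide": [0,0,0.02],"spin": 0},{"slide": [0,0,0.008],"spin": 0},{"slide": [0,0,0],"spin": 0},{"slide": [0,0,0],"spin": 0}]}}

```text
clock: 9.5
position: [0.5939, -0.0666, 0.0628]
ee_rot: [0.0, 0.764, 0.645, -0.0]
contact_force: [0.1, 0.0, -0.2]
width: -0.0001
```

```bash
python3 - <<'E'
from h import *
to((.5966,-.067,.05))
E
```

```text
t 9.5 pos [ 0.5939 -0.0666  0.0628] yawY -9.63 tilt [ 1.e-04 -2.e-04 -1.e+00] F [ 0.1   0.02 -0.22] M [-0.01 -0.    0.01] w -0.0001 q6 -0.06
tool delta [0.0001 0.0027 0.0128]
```

{"op": "servo_tool", "data": {"increments": [{"slide": [0,0.0025,0.008],"spin": 0},{"slide": [0,0,0.004],"spin": 0},{"slide": [0,0,0.003],"spin": 0},{"slide": [0,0,0.002],"spin": 0},{"slide": [0,0,0],"spin": 0}]}}

```text
clock: 10.0
position: [0.597, -0.067, 0.046]
ee_rot: [0.0, 0.764, 0.645, 0.0]
contact_force: [-0.6, 0.2, 3.4]
width: -0.0003
```

{"op": "servo_tool", "data": {"increments": [{"slide": [0,0,0.002],"spin": 0},{"slide": [0,0,0.002],"spin": 0},{"slide": [0,0,0],"spin": 0}]}}

```text
clock: 10.3
position: [0.597, -0.067, 0.042]
ee_rot: [0.001, 0.764, 0.645, 0.0]
contact_force: [0.3, 0.0, 0.9]
width: 0.0001
```

{"op": "servo_tool", "data": {"increments": [{"slide": [0,0,0.002],"spin": 0},{"slide": [0,0,0.002],"spin": 0},{"slide": [0,0,0],"spin": 0}]}}

```text
clock: 10.6
position: [0.5963, -0.0668, 0.0366]
ee_rot: [-0.0, 0.764, 0.645, -0.0]
contact_force: [-0.0, -0.1, -0.2]
width: 0.0004
```

{"op": "servo_tool", "data": {"increments": [{"slide": [0,0,0.001],"spin": 0},{"slide": [0,0,0.001],"spin": 0},{"slide": [0,0,0],"spin": 0}]}}

```text
clock: 10.9
position: [0.5965, -0.0668, 0.036]
ee_rot: [-0.0, 0.764, 0.645, -0.0]
contact_force: [-2.6, 1.0, 6.6]
width: -0.0003
```

```bash
python3 - <<'E'
from h import *
st()
s=eyes.get_image("scene")
cv2.imwrite("pics/s5.png",s);crop(s,220,100,120,150,5,"pics/sc5.png")
E
```

```text
t 10.9 pos [ 0.5965 -0.0668  0.036 ] yawY -9.62 tilt [-3.e-04  0.e+00 -1.e+00] F [-2.57  0.97  6.64] M [ 0.1   0.41 -0.01] w -0.0003 q6 -0.06
```

View pics/sc5.png

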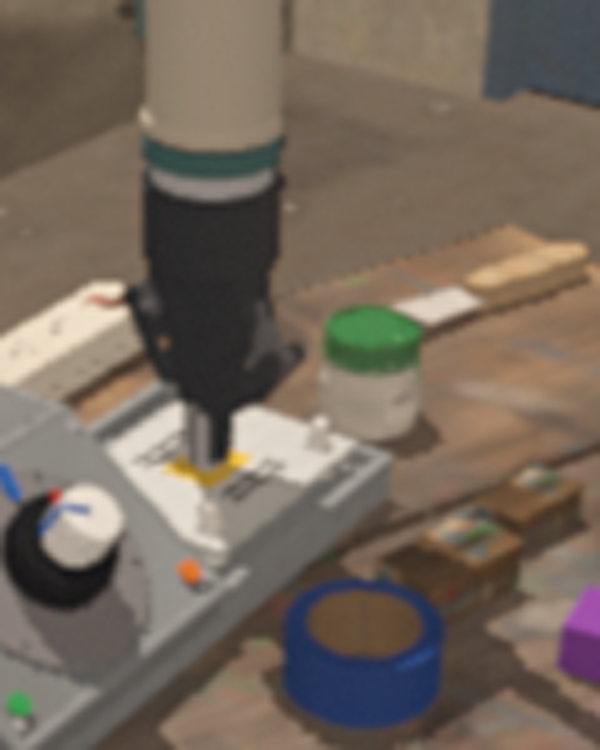

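{"op": "servo_tool", "data": {"increments": [{"slide": [0,0,0.001],"spin": 0},{"slide": [0,0,0.001],"spin": 0},{"slide": [0,0,0],"spin": 0},{"slide": [0,0,0],"spin": 0}]}}

```text
clock: 11.35
position: [0.5965, -0.0668, 0.0359]
ee_rot: [0.0, 0.764, 0.645, 0.0]
contact_force: [-6.2, 1.7, 18.3]
width: 0.0001
```

{"op": "servo_tool", "data": {"increments": [{"slide": [0,0,0.001],"spin": 0},{"slide": [0,0,0],"spin": 0},{"slide": [0,0,0],"spin": 0}]}}

```text
clock: 11.65
position: [0.5965, -0.0668, 0.0359]
ee_rot: [0.0, 0.764, 0.645, 0.0]
contact_force: [-7.2, 1.9, 23.2]
width: 0.0001
```

{"op": "servo_tool", "data": {"increments": [{"slide": [0,0,-0.01],"spin": 0},{"slide": [0,0,-0.04],"spin": 0},{"slide": [0,0,-0.05],"spin": 7.76},{"slide": [0,0,-0.05],"spin": 7.76},{"slide": [0,0,-0.03],"spin": 7.76},{"slide": [0,0,0],"spin": 7.76},{"slide": [0,0,0],"spin": 7.76},{"slide": [0,0,0],"spin": 7.76}]}}

```text
clock: 12.45
position: [0.5967, -0.0668, 0.2123]
ee_rot: [0.0, 0.958, 0.288, 0.0]
contact_force: [0.5, 0.1, 0.2]
width: 0.0003
```

{"op": "servo_tool", "data": {"increments": [{"slide": [0,0,0],"spin": 7.76},{"slide": [0,0,0],"spin": 7.76},{"slide": [0,0,0],"spin": 7.76},{"slide": [0,0,0],"spin": 7.76}], "hand": 0.85}}

```text
clock: 12.85
position: [0.5966, -0.0668, 0.2117]
ee_rot: [-0.0, 1.0, 0.021, -0.0]
contact_force: [-0.0, -0.5, 0.2]
width: 0.058
```

```bash
python3 - <<'E'
from h import *
st()
s=eyes.get_image("scene");t=eyes.get_image("top")
cv2.imwrite("pics/s6.png",s);crop(s,200,150,120,110,5,"pics/sc6.png");cv2.imwrite("pics/t6.png",t)
crop(t,190,115,150,100,5,"pics/tc6.png")
# panel geometry
c0=seat-0.005*ex+(-.030)*ez+0.0865*ey  # controller origin
al=np.arctan2(73,103);pf=c0-.07*ex+.032*ez
n=-np.sin(al)*ex+np.cos(al)*ez; up=np.cos(al)*ex+np.sin(al)*ez
f=F(205,150,12);g=F(205,185,9)
def pan(cam,u,h=0): 
    p=onplane(cam,*u,pf+n*h,n);return np.array([(p-pf)@up,(p-pf)@ey])
print("ctrl",c0)
print("disc top view: L,R,", pan("top",f(85,280),.002),pan("top",f(595,280),.002),"bottom",pan("top",f(430,535),.002))
print("tabs",pan("top",f(215,140),.003),pan("top",f(393,115),.003))
print("scene disc", pan("scene",g(37,225),.002),pan("scene",g(410,330),.002),pan("scene",g(300,467),.002),pan("scene",g(200,75),.002))
print("scene tabs", pan("scene",g(67,177),.003),pan("scene",g(150,105),.003))
print("innertop c", pan("top",f(335,362),.052),pan("scene",g(298,153),.052))
E
```

```text
t 12.85 pos [ 0.5966 -0.0668  0.2117] yawY -87.54 tilt [-8.e-04  2.e-04 -1.e+00] F [-0.01 -0.46  0.2 ] M [-0.03  0.01 -0.03] w 0.058 q6 1.3
ctrl [0.58738046 0.01915248 0.        ]
disc top view: L,R, [0.07343771 0.14054402] [0.06693777 0.02925633] bottom [0.00791557 0.06881314]
tabs [0.10453197 0.10983448] [0.10805    0.07115501]
scene disc [0.0980634 0.1279463] [0.01517591 0.05403784] [0.00466595 0.11494496] [0.10779668 0.04980436]
scene tabs [0.10419286 0.11045483] [0.10823143 0.07177913]
innertop c [0.07133857 0.08559049] [0.06532397 0.08672979]
```

View pics/sc6.png

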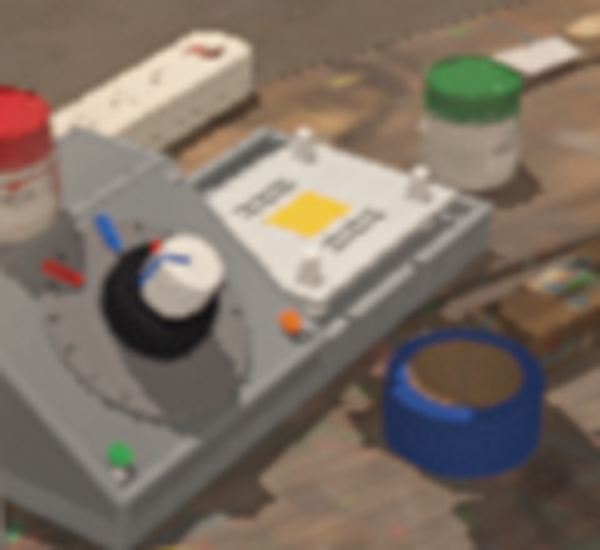

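View pics/tc6.png

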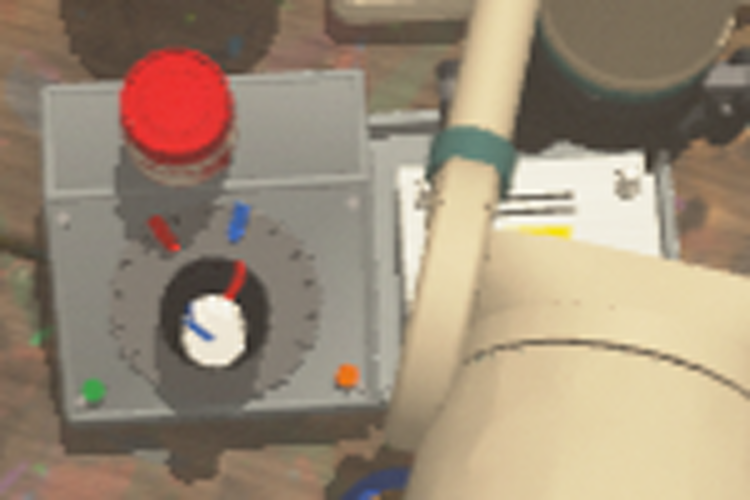

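```bash
cat >> h.py <<'E'
c0=seat-0.005*ex+(-.030)*ez+0.0865*ey
al=np.arctan2(73,103);n=-np.sin(al)*ex+np.cos(al)*ez; up=np.cos(al)*ex+np.sin(al)*ez
K=c0-.0185*ex+.085*ey+.0685*ez
def kn(cam,u,h):
    p=onplane(cam,*u,K+n*h,n);a=np.array([(p-K)@up,(p-K)@ey]);return a.round(4),"r",np.hypot(*a).round(4),"ang",np.arctan2(a[1],a[0]).round(3)
E
python3 - <<'E'
from h import *
f=F(205,150,12);g=F(205,185,9)
print("K",K)
print("red end",kn("top",f(397,207),.026), "inner end",kn("scene",g(248,148),.052),kn("top",f(270,350),.052))
print("inner c line",kn("scene",g(296,153),.052),kn("top",f(330,392),.052))
print("tabs",kn("top",f(215,140),.003),kn("top",f(393,115),.003),kn("scene",g(67,177),.003),kn("scene",g(150,105),.003))
print("ring c top",kn("top",f(335,330),.026))
for nme,u,z in [("pot_red",(225,135),.163),("jar",(159,167),.165)]:
    p=onz("top",*u,z);print(nme,p,((p-K)@ex).round(3),((p-K)@ey).round(3))
for w in[(-.013,.20),(-.013,.10),(-.013,.0765)]:
    print(K+w[0]*ex+(w[1]-K[2])*ez)
to(K-.013*ex+(.2-K[2])*ez,K-.013*ex+(.0765-K[2])*ez)
E
```

```text
K [0.56475032 0.10314728 0.0685    ]
red end (array([ 0.0324, -0.0139]), 'r', np.float64(0.0352), 'ang', np.float64(-0.406)) inner end (array([0.0108, 0.0136]), 'r', np.float64(0.0174), 'ang', np.float64(0.9)) (array([0.0117, 0.014 ]), 'r', np.float64(0.0183), 'ang', np.float64(0.873))
inner c line (array([0.0025, 0.0023]), 'r', np.float64(0.0034), 'ang', np.float64(0.733)) (array([0.0015, 0.0021]), 'r', np.float64(0.0025), 'ang', np.float64(0.953))
tabs (array([0.0414, 0.0248]), 'r', np.float64(0.0483), 'ang', np.float64(0.54)) (array([ 0.0449, -0.0138]), 'r', np.float64(0.047), 'ang', np.float64(-0.299)) (array([0.0411, 0.0255]), 'r', np.float64(0.0483), 'ang', np.float64(0.555)) (array([ 0.0451, -0.0132]), 'r', np.float64(0.047), 'ang', np.float64(-0.285))
ring c top (array([0.005, 0.001]), 'r', np.float64(0.0051), 'ang', np.float64(0.202))
pot_red [0.6433683  0.11903306 0.163     ] 0.079 0.012
jar [0.56273325 0.27764613 0.165     ] 0.007 0.174
[0.55176584 0.10251224 0.2       ]
[0.55176584 0.10251224 0.1       ]
[0.55176584 0.10251224 0.0765    ]
t 12.95 pos [ 0.5966 -0.0668  0.2118] yawY -87.2 tilt [-7.e-04  2.e-04 -1.e+00] F [-1.07  0.15 -0.03] M [-0.01 -0.04  0.01] w 0.0716 q6 1.29
tool delta [-0.0365 -0.1713  0.0118]
tool delta [1.000e-04 0.000e+00 1.235e-01]
```

```bash
cat >> h.py <<'E'
def blobs(cam,im,h,show=True,win=None):
    """red/blue blobs near knob: returns list (colour, pixel centre, panel pts)"""
    hsv=cv2.cvtColor(im,cv2.COLOR_BGR2HSV);H,S,V=[hsv[...,i].astype(int) for i in range(3)]
    u0,v0=proj(cam,K+n*.02)[0];out=[]
    yy,xx=np.mgrid[:384,:512];near=np.hypot(xx-u0,yy-v0)<45
    for col,m in (("red",((H<8)|(H>172))&(S>130)&(V>60)),("blue",(H>98)&(H<125)&(S>100)&(V>60))):
        m=(m&near).astype(np.uint8);k,lab,stt,cen=cv2.connectedComponentsWithStats(m,connectivity=8)
        for i in range(1,k):
            if stt[i,4]<4: continue
            v,u=np.nonzero(lab==i)
            w=S[v,u].astype(float)
            P=np.array([[(q-K)@up,(q-K)@ey] for q in (onplane(cam,a,b,K+n*h,n) for a,b in zip(u,v))])
            c=np.average(P,axis=0,weights=w);ev,E=np.linalg.eigh(np.cov(P.T,aweights=w));d=E[:,1]*np.sign(E[:,1]@[1,.0001])
            out.append((col,cen[i],c,d))
            if show: print(cam,col,"px",cen[i].round(1),"n",stt[i,4],"c",c.round(4),"ang",np.arctan2(c[1],c[0]).round(3),"dir",np.arctan2(d[1],d[0]).round(3),"len",(2*np.sqrt(3*ev)).round(4))
    return out
E
python3 - <<'E'
from h import *
for cam,f in (("top","pics/top0.png"),("scene","pics/scene0.png")):
    im=cv2.imread(f)
    for h in(.003,.026,.052): print("h",h);blobs(cam,im,h)
E
```

```text
h 0.003
top red px [225.5 139.9] n 244 c [0.0987 0.0129] ang 0.13 dir -1.39 len [0.032  0.0491]
top red px [222.2 161.3] n 21 c [0.0411 0.0253] ang 0.552 dir 0.501 len [0.0073 0.02  ]
top red px [236.8 170.6] n 19 c [ 0.0129 -0.0106] ang -0.688 dir -0.359 len [0.0062 0.0223]
top blue px [237.3 158.9] n 19 c [ 0.0453 -0.0138] ang -0.295 dir -0.32 len [0.0067 0.0197]
top blue px [229.4 180.8] n 5 c [-0.0145  0.0105] ang 2.513 dir 0.858 len [0.0029 0.0135]
top blue px [260.7 212.7] n 10 c [-0.1136 -0.0689] ang -2.597 dir -0.863 len [0.0029 0.0279]
h 0.026
top red px [225.5 139.9] n 244 c [0.1057 0.0119] ang 0.112 dir -1.39 len [0.0313 0.048 ]
top red px [222.2 161.3] n 21 c [0.0494 0.024 ] ang 0.453 dir 0.501 len [0.0071 0.0196]
top red px [236.8 170.6] n 19 c [ 0.0218 -0.0111] ang -0.473 dir -0.359 len [0.006  0.0218]
top blue px [237.3 158.9] n 19 c [ 0.0535 -0.0142] ang -0.26 dir -0.32 len [0.0065 0.0192]
top blue px [229.4 180.8] n 5 c [-0.005   0.0096] ang 2.055 dir 0.858 len [0.0028 0.0132]
top blue px [260.7 212.7] n 10 c [-0.102  -0.0681] ang -2.553 dir -0.863 len [0.0028 0.0273
[... 1245 characters left out ...]
c [0.0367 0.0441] ang 0.876 dir 0.531 len [0.0073 0.018 ]
scene blue px [221.3 196.2] n 18 c [0.0403 0.0064] ang 0.156 dir -0.316 len [0.0071 0.0177]
scene blue px [227.8 205. ] n 4 c [0.0135 0.0097] ang 0.621 dir -1.49 len [0.0028 0.013 ]
h 0.052
scene red px [204.  178.4] n 91 c [0.0925 0.0325] ang 0.338 dir -1.389 len [0.0152 0.0446]
scene red px [230.5 198.5] n 4 c [0.0179 0.0124] ang 0.605 dir -1.369 len [0.0045 0.0065]
scene red px [211.8 204.1] n 19 c [0.0312 0.0651] ang 1.124 dir 0.531 len [0.007  0.0173]
scene blue px [221.3 196.2] n 18 c [0.0347 0.0288] ang 0.693 dir -0.316 len [0.0069 0.0171]
scene blue px [227.8 205. ] n 4 c [0.0089 0.032 ] ang 1.301 dir -1.49 len [0.0027 0.0125]
```

```bash
cat >> h.py <<'E'
K=K+.001*up+.0015*ey
E
python3 - <<'E'
from h import *
f=F(205,150,12);g=F(205,185,9)
print("red",kn("top",f(400,235),.026),kn("top",f(370,295),.026))
print("inner",kn("scene",g(248,148),.052),kn("top",f(273,350),.052))
print("inner c",kn("scene",g(296,153),.052),kn("top",f(330,392),.052))
T=K-.013*ex
to(T+(.2-K[2])*ez,T+(.0775-K[2])*ez)
E
```

```text
red (array([ 0.025 , -0.0157]), 'r', np.float64(0.0295), 'ang', np.float64(-0.561)) (array([ 0.0116, -0.0085]), 'r', np.float64(0.0144), 'ang', np.float64(-0.629))
inner (array([0.0098, 0.0121]), 'r', np.float64(0.0156), 'ang', np.float64(0.89)) (array([0.0107, 0.0119]), 'r', np.float64(0.016), 'ang', np.float64(0.838))
inner c (array([0.0015, 0.0008]), 'r', np.float64(0.0017), 'ang', np.float64(0.465)) (array([0.0005, 0.0006]), 'r', np.float64(0.0007), 'ang', np.float64(0.882))
t 12.95 pos [ 0.5966 -0.0668  0.2118] yawY -87.2 tilt [-7.e-04  2.e-04 -1.e+00] F [-1.07  0.15 -0.03] M [-0.01 -0.04  0.01] w 0.0716 q6 1.29
tool delta [-0.0357 -0.1728  0.0118]
tool delta [1.000e-04 0.000e+00 1.225e-01]
```

{"op": "servo_tool", "data": {"increments": [{"slide": [-0.007,-0.035,0],"spin": 0},{"slide": [-0.007,-0.035,0],"spin": 0},{"slide": [-0.007,-0.035,0],"spin": 0},{"slide": [-0.007,-0.035,0.005],"spin": 0},{"slide": [-0.0077,-0.0328,0.0068],"spin": 0},{"slide": [0,0,0],"spin": 6},{"slide": [0,0,0],"spin": 6},{"slide": [0,0,0],"spin": 6}]}}

```text
clock: 13.75
position: [0.5524, 0.1046, 0.2002]
ee_rot: [0.0, 0.991, -0.132, -0.0]
contact_force: [-0.1, 0.6, 0.0]
width: 0.0724
```

{"op": "servo_tool", "data": {"increments": [{"slide": [0,0,0.02],"spin": 0},{"slide": [0,0,0.02],"spin": 0},{"slide": [0,0,0],"spin": 0},{"slide": [0,0,0],"spin": 0},{"slide": [0,0,0],"spin": 0}]}}

```text
clock: 14.25
position: [0.5534, 0.104, 0.1614]
ee_rot: [-0.0, 0.991, -0.132, 0.001]
contact_force: [0.7, 0.8, 0.0]
width: 0.0727
```

```bash
python3 - <<'E'
from h import *
T=K-.013*ex
to(T+(.0775-K[2])*ez)
s=eyes.get_image("scene");cv2.imwrite("pics/s7.png",s);crop(s,160,100,140,130,5,"pics/sc7.png")
E
```

```text
t 14.25 pos [0.5534 0.104  0.1614] yawY -105.17 tilt [ 0.0018  0.     -1.    ] F [0.74 0.79 0.05] M [-0.03 -0.01 -0.02] w 0.0727 q6 1.9
tool delta [-0.001   0.0003  0.0839]
```

View pics/sc7.png

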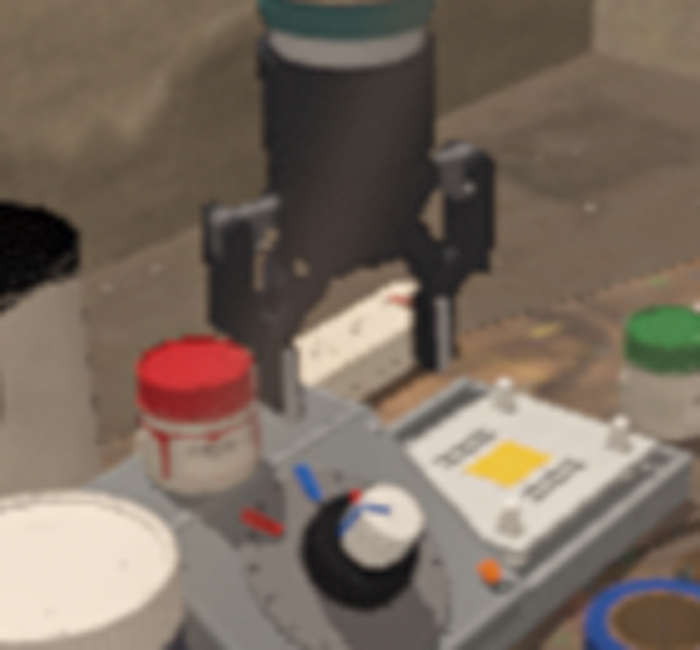

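{"op": "servo_tool", "data": {"increments": [{"slide": [-0.001,0,0.02],"spin": 0},{"slide": [0,0,0.02],"spin": 0},{"slide": [0,0,0.02],"spin": 0},{"slide": [0,0,0.012],"spin": 0},{"slide": [0,0,0.006],"spin": 0},{"slide": [0,0,0],"spin": 0},{"slide": [0,0,0],"spin": 0}]}}

```text
clock: 15.0
position: [0.5524, 0.1043, 0.0833]
ee_rot: [-0.0, 0.991, -0.132, 0.001]
contact_force: [-0.5, -1.1, -0.5]
width: 0.0724
```

```bash
python3 - <<'E'
from h import *
T=K-.013*ex
to(T+(.0775-K[2])*ez)
s=eyes.get_image("scene");cv2.imwrite("pics/s8.png",s);crop(s,170,130,100,110,6,"pics/sc8.png")
E
```

```text
t 15.0 pos [0.5524 0.1043 0.0833] yawY -105.21 tilt [ 0.0016  0.     -1.    ] F [-0.5  -1.14 -0.46] M [-0.   -0.03  0.05] w 0.0724 q6 1.9
tool delta [0.0002 0.0002 0.0058]
```

View pics/sc8.png

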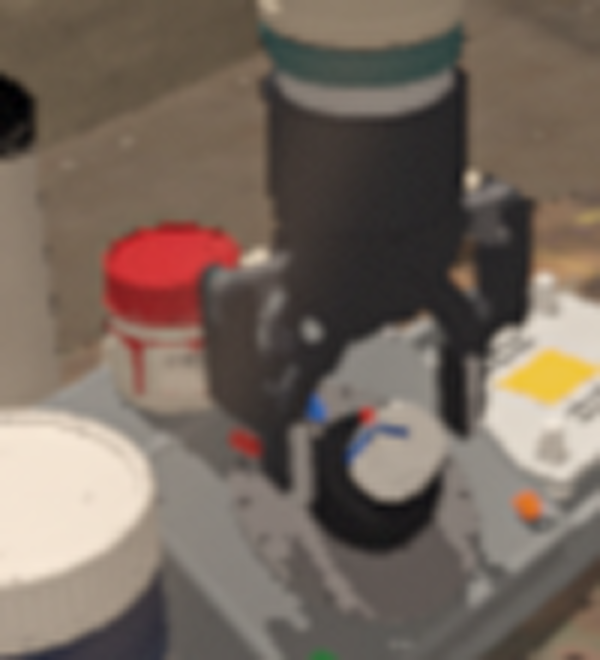

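{"op": "servo_tool", "data": {"increments": [{"slide": [0,0,0.003],"spin": 0},{"slide": [0,0,0.002],"spin": 0},{"slide": [0,0,0],"spin": 0}], "newtons": 20}}

```text
clock: 15.35
position: [0.5515, 0.1042, 0.0774]
ee_rot: [0.0, 0.991, -0.132, -0.0]
contact_force: [0.0, 0.2, -0.8]
width: 0.0725
```

{"op": "servo_tool", "data": {"increments": [{"slide": [0,0,0],"spin": 0},{"slide": [0,0,0],"spin": 0},{"slide": [0,0,0],"spin": 0},{"slide": [0,0,0],"spin": 0}], "hand": 0.5, "newtons": 20}}

```text
clock: 15.75
position: [0.5519, 0.105, 0.0781]
ee_rot: [-0.001, 0.991, -0.133, 0.0]
contact_force: [-1.1, 2.9, 4.8]
width: 0.0554
```

```bash
python3 - <<'E'
from h import *
st()
s=eyes.get_image("scene");cv2.imwrite("pics/s9.png",s);crop(s,170,130,100,110,6,"pics/sc9.png")
E
```

```text
t 15.75 pos [0.5519 0.105  0.0781] yawY -105.23 tilt [ 9.0e-04  1.2e-03 -1.0e+00] F [-1.07  2.93  4.76] M [0.75 0.15 0.08] w 0.0554 q6 1.9
```

View pics/sc9.png

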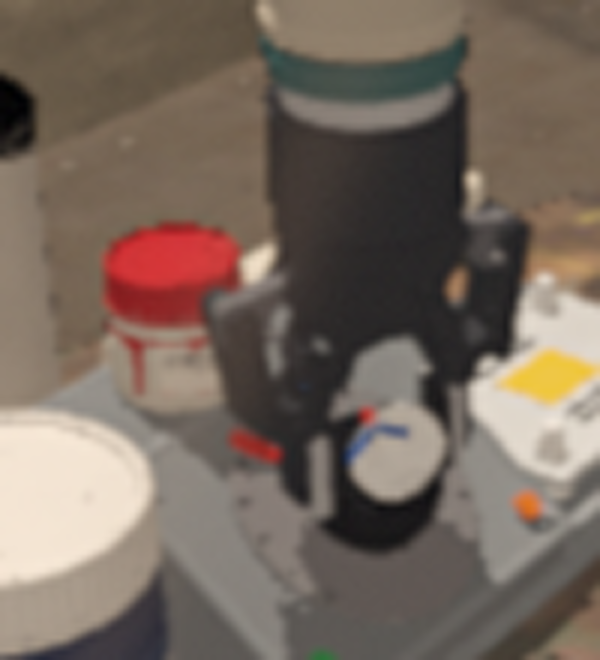

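Gripped on the ring (width 55 mm). First turn CCW by −36° in steps.

{"op": "servo_tool", "data": {"increments": [{"slide": [0,0,0],"spin": -5},{"slide": [0,0,0],"spin": -5},{"slide": [0,0,0],"spin": -5},{"slide": [0,0,0],"spin": -5},{"slide": [0,0,0],"spin": 0}]}}

```text
clock: 16.3
position: [0.554, 0.1043, 0.0773]
ee_rot: [0.0, 0.999, 0.042, 0.002]
contact_force: [4.3, 3.0, -3.1]
width: 0.0549
```

```bash
python3 - <<'E'
from h import *
st()
s=eyes.get_image("scene");cv2.imwrite("pics/s10.png",s);crop(s,170,130,100,110,6,"pics/sc10.png")
E
```

```text
t 16.3 pos [0.554  0.1043 0.0773] yawY -85.23 tilt [ 0.0045  0.     -1.    ] F [ 4.28  3.03 -3.15] M [-0.11 -0.76 -0.38] w 0.0549 q6 1.55
```

View pics/sc10.png

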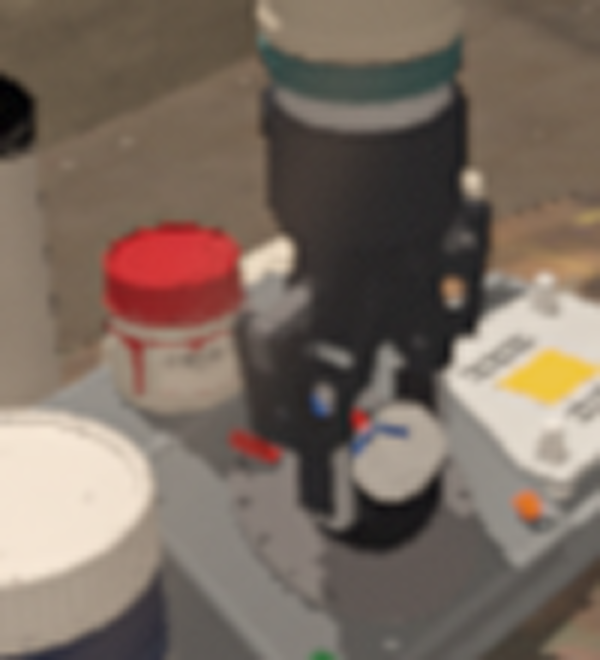

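{"op": "servo_tool", "data": {"increments": [{"slide": [0,0,0],"spin": -5},{"slide": [0,0,0],"spin": -5},{"slide": [0,0,0],"spin": -5},{"slide": [0,0,0],"spin": -5},{"slide": [0,0,0],"spin": 0}]}}

```text
clock: 16.85
position: [0.5505, 0.1029, 0.079]
ee_rot: [0.001, 0.977, 0.215, -0.001]
contact_force: [-4.6, -1.3, 13.7]
width: 0.0552
```

```bash
python3 - <<'E'
from h import *
st()
s=eyes.get_image("scene");cv2.imwrite("pics/s11.png",s);crop(s,170,130,100,110,6,"pics/sc11.png")
t=eyes.get_image("top");cv2.imwrite("pics/t11.png",t);crop(t,190,115,100,100,6,"pics/tc11.png")
E
```

```text
t 16.85 pos [0.5505 0.1029 0.079 ] yawY -65.12 tilt [-0.0016 -0.0028 -1.    ] F [-4.61 -1.26 13.7 ] M [-0.38  0.84  0.06] w 0.0552 q6 1.2
```

View pics/sc11.png

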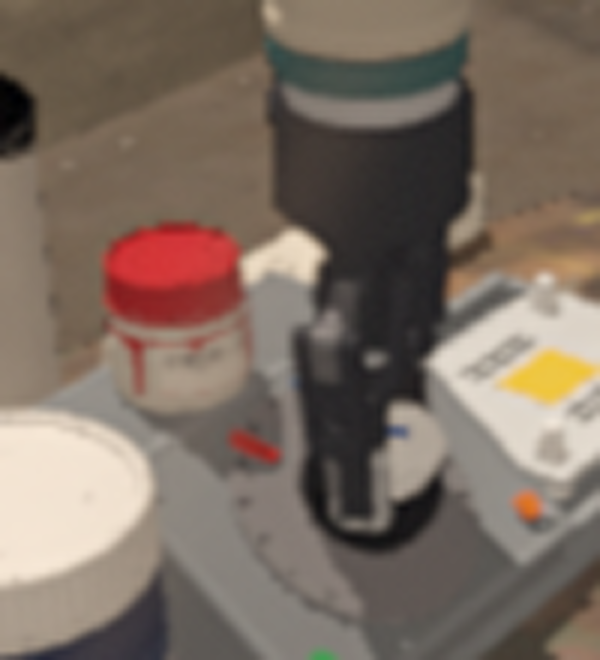

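View pics/tc11.png

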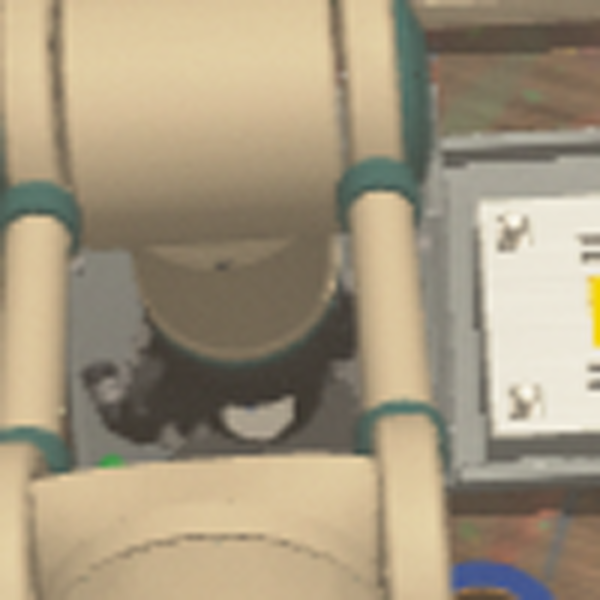

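{"op": "servo_tool", "data": {"increments": [{"slide": [0,0,0],"spin": 0},{"slide": [0,0,0],"spin": 0},{"slide": [0,0,0],"spin": 0},{"slide": [0,0,0],"spin": 8},{"slide": [0,0,0],"spin": 8},{"slide": [0,0,0],"spin": 8},{"slide": [0,0,0],"spin": 8},{"slide": [0,0,0],"spin": 8}], "hand": 0.85}}

```text
clock: 17.75
position: [0.5516, 0.1041, 0.0769]
ee_rot: [0.0, 0.991, -0.135, -0.0]
contact_force: [-1.1, -0.7, -0.1]
width: 0.0726
```

```bash
python3 - <<'E'
from h import *
T=K-.013*ex
to(T+(.0775-K[2])*ez)
s=eyes.get_image("scene");cv2.imwrite("pics/s12.png",s);crop(s,205,185,60,65,9,"pics/sc12.png")
E
```

```text
t 17.75 pos [0.5516 0.1041 0.0769] yawY -105.55 tilt [-7.e-04 -4.e-04 -1.e+00] F [-1.06 -0.67 -0.08] M [-0.01  0.02 -0.03] w 0.0726 q6 1.91
tool delta [ 0.0009 -0.0002 -0.0006]
```

View pics/sc12.png

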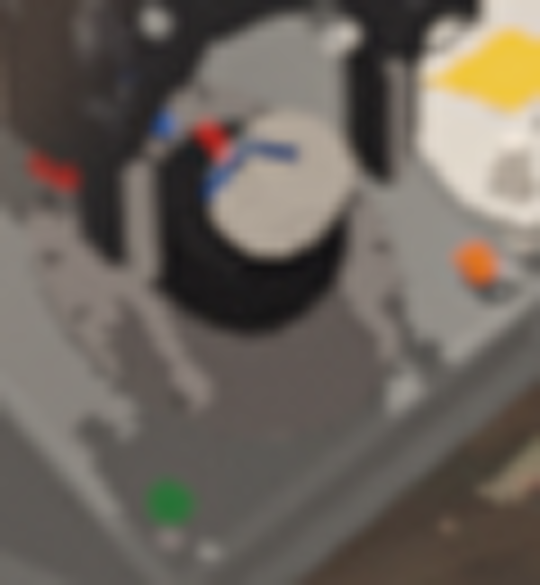

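```bash
python3 - <<'E'
from h import *
g=F(205,185,9)
print(kn("scene",g(203,130),.026),kn("scene",g(222,155),.026),kn("scene",g(196,126),.026))
for a in (-.5,-.2,-.1,0,.1,.2,.3,.4,.53):
    P=K+n*.026+.028*(np.cos(a)*up+np.sin(a)*ey);u=proj("scene",P)[0];print(a,((u+.5-[205,185])*9-.5).round(0))
E
```

```text
(array([ 0.0255, -0.0031]), 'r', np.float64(0.0257), 'ang', np.float64(-0.121)) (array([ 0.017 , -0.0023]), 'r', np.float64(0.0171), 'ang', np.float64(-0.134)) (array([ 0.0275, -0.0022]), 'r', np.float64(0.0275), 'ang', np.float64(-0.079))
-0.5 [229. 116.]
-0.2 [204. 121.]
-0.1 [197. 124.]
0 [190. 128.]
0.1 [183. 133.]
0.2 [178. 138.]
0.3 [173. 145.]
0.4 [169. 152.]
0.53 [165. 161.]
```

{"op": "servo_tool", "data": {"increments": [{"slide": [0.001,0,-0.001],"spin": 0},{"slide": [0,0,0],"spin": 0},{"slide": [0,0,0],"spin": 0},{"slide": [0,0,0],"spin": 0}], "hand": 0.5, "newtons": 20}}

```text
clock: 18.2
position: [0.5527, 0.1047, 0.0787]
ee_rot: [-0.001, 0.991, -0.132, 0.0]
contact_force: [-0.7, 3.9, 3.2]
width: 0.0557
```

{"op": "servo_tool", "data": {"increments": [{"slide": [0,0,0],"spin": -6},{"slide": [0,0,0],"spin": -6},{"slide": [0,0,0],"spin": -6},{"slide": [0,0,0],"spin": -6},{"slide": [0,0,0],"spin": -6},{"slide": [0,0,0],"spin": -6},{"slide": [0,0,0],"spin": -5},{"slide": [0,0,0],"spin": 0}]}}

```text
clock: 19.0
position: [0.5517, 0.1032, 0.0797]
ee_rot: [0.001, 0.975, 0.224, -0.001]
contact_force: [-4.9, 0.7, 11.0]
width: 0.0551
```

{"op": "servo_tool", "data": {"increments": [{"slide": [0,0,0],"spin": 0},{"slide": [0,0,0],"spin": 0},{"slide": [0,0,0],"spin": 0},{"slide": [0,0,0],"spin": 8},{"slide": [0,0,0],"spin": 8},{"slide": [0,0,0],"spin": 8},{"slide": [0,0,0],"spin": 8},{"slide": [0,0,0],"spin": 8}], "hand": 0.85}}

```text
clock: 19.8
position: [0.5527, 0.1037, 0.0781]
ee_rot: [0.0, 0.992, -0.127, -0.0]
contact_force: [-0.3, 0.3, 0.3]
width: 0.0724
```

```bash
python3 - <<'E'
from h import *
T=K-.013*ex
to(T+(.0775-K[2])*ez)
s=eyes.get_image("scene");cv2.imwrite("pics/s13.png",s);crop(s,205,185,60,65,9,"pics/sc13.png")
E
```

```text
t 19.8 pos [0.5527 0.1037 0.0781] yawY -104.54 tilt [-3.e-04 -6.e-04 -1.e+00] F [-0.27  0.33  0.31] M [0.03 0.   0.01] w 0.0724 q6 1.89
tool delta [-0.0003 -0.0003  0.0006]
```

View pics/sc13.png

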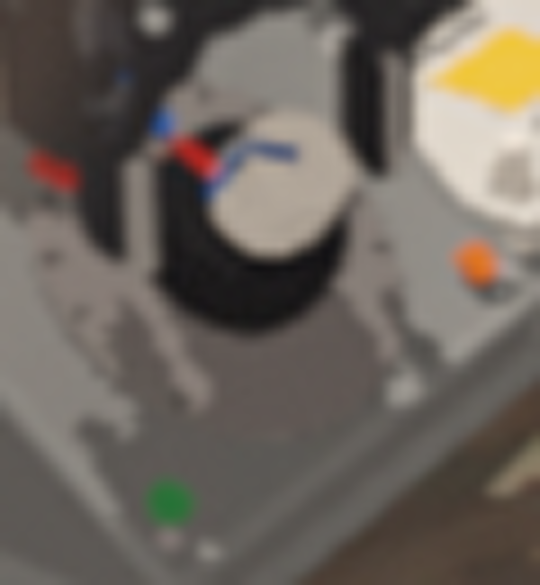

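```bash
python3 - <<'E'
from h import *
g=F(205,185,9)
im=cv2.imread("pics/s13.png");blobs("scene",im,.026)
print(kn("scene",g(177,143),.026),kn("scene",g(196,158),.026),kn("scene",g(212,172),.026))
E
```

```text
scene red px [202.5 178. ] n 63 c [0.102  0.0111] ang 0.108 dir -1.354 len [0.011  0.0567]
scene red px [226.1 201.8] n 17 c [0.0211 0.0051] ang 0.239 dir 0.92 len [0.0104 0.0116]
scene red px [210.7 203.6] n 15 c [0.0382 0.0443] ang 0.859 dir 0.572 len [0.0076 0.0133]
scene blue px [222.4 198.2] n 5 c [0.0335 0.0065] ang 0.193 dir -0.704 len [0.0049 0.0078]
(array([0.0265, 0.0068]), 'r', np.float64(0.0274), 'ang', np.float64(0.251)) (array([0.0203, 0.0053]), 'r', np.float64(0.0209), 'ang', np.float64(0.255)) (array([0.0147, 0.0043]), 'r', np.float64(0.0153), 'ang', np.float64(0.286))
```

{"op": "servo_tool", "data": {"increments": [{"slide": [0,0,0],"spin": 0},{"slide": [0,0,0],"spin": 0},{"slide": [0,0,0],"spin": 0},{"slide": [0,0,0],"spin": 0}], "hand": 0.5}}

```text
clock: 20.25
position: [0.5529, 0.1046, 0.0788]
ee_rot: [-0.001, 0.992, -0.123, 0.0]
contact_force: [-1.1, 3.1, 2.5]
width: 0.0556
```

{"op": "servo_tool", "data": {"increments": [{"slide": [0,0,0],"spin": -6},{"slide": [0,0,0],"spin": -6},{"slide": [0,0,0],"spin": -6},{"slide": [0,0,0],"spin": -6},{"slide": [0,0,0],"spin": 0}]}}

```text
clock: 20.75
position: [0.5541, 0.1044, 0.0785]
ee_rot: [-0.0, 0.996, 0.085, 0.002]
contact_force: [3.1, 4.8, -1.2]
width: 0.0543
```

{"op": "servo_tool", "data": {"increments": [{"slide": [0,0,0],"spin": 0},{"slide": [0,0,0],"spin": 0},{"slide": [0,0,0],"spin": 0},{"slide": [0,0,0],"spin": 8},{"slide": [0,0,0],"spin": 8},{"slide": [0,0,0],"spin": 8}], "hand": 0.85}}

```text
clock: 21.35
position: [0.5523, 0.1036, 0.0784]
ee_rot: [0.0, 0.992, -0.127, -0.0]
contact_force: [-0.5, -0.2, 1.2]
width: 0.0726
```

```bash
python3 - <<'E'
from h import *
st()
s=eyes.get_image("scene");cv2.imwrite("pics/s14.png",s);crop(s,205,185,60,65,9,"pics/sc14.png")
blobs("scene",s,.026)
E
```

```text
t 21.35 pos [0.5523 0.1036 0.0784] yawY -104.57 tilt [-6.e-04 -7.e-04 -1.e+00] F [-0.53 -0.19  1.23] M [-0.01  0.02 -0.01] w 0.0726 q6 1.89
scene red px [202.6 178. ] n 65 c [0.1019 0.0111] ang 0.109 dir -1.353 len [0.011  0.0559]
scene red px [210.8 203.5] n 17 c [0.0382 0.0437] ang 0.853 dir 0.691 len [0.0086 0.0131]
scene red px [225.2 203.3] n 18 c [0.0194 0.0104] ang 0.493 dir 1.084 len [0.0101 0.0127]
scene blue px [222.5 198.5] n 4 c [0.0329 0.0069] ang 0.206 dir -1.315 len [0.0048 0.0063]
```

View pics/sc14.png

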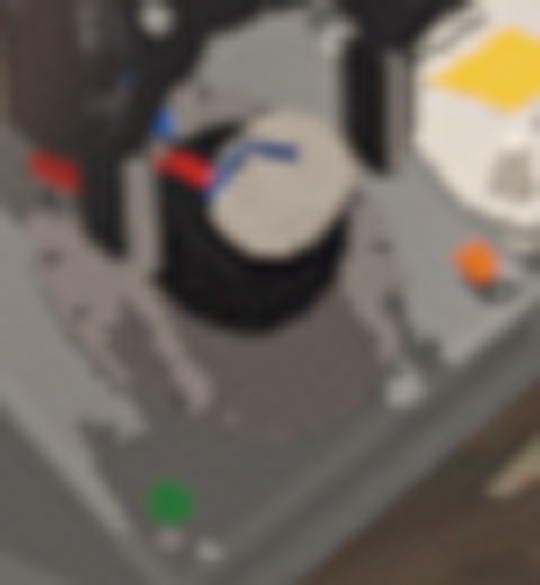

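{"op": "servo_tool", "data": {"increments": [{"slide": [0,0,-0.01],"spin": 0},{"slide": [0,0,-0.03],"spin": -8},{"slide": [0,0,-0.04],"spin": -8},{"slide": [-0.035,0,-0.04],"spin": 0},{"slide": [-0.045,0,0],"spin": 0},{"slide": [-0.045,0,0],"spin": 0},{"slide": [-0.045,0,0],"spin": 0},{"slide": [0,0,0],"spin": 0}]}}

```text
clock: 22.2
position: [0.3776, 0.0985, 0.1961]
ee_rot: [0.0, 1.0, 0.017, -0.003]
contact_force: [0.6, 0.1, 0.7]
width: 0.0724
```

```bash
python3 - <<'E'
from h import *
st()
for c in("scene","top"):
    s=eyes.get_image(c);cv2.imwrite(f"pics/{c}15.png",s);print(c)
    for h in(.003,.026,.052):print(h);blobs(c,s,h)
crop(cv2.imread("pics/scene15.png"),205,185,60,65,9,"pics/sc15.png")
crop(cv2.imread("pics/top15.png"),205,150,60,50,12,"pics/tc15.png")
E
```

```text
t 22.2 pos [0.3776 0.0985 0.1961] yawY -88.02 tilt [-5.4e-03 -6.0e-04 -1.0e+00] F [0.58 0.11 0.71] M [ 0.09 -0.04 -0.01] w 0.0724 q6 1.61
scene
0.003
scene red px [203.8 178.3] n 100 c [ 0.1067 -0.0107] ang -0.1 dir -1.392 len [0.0173 0.0493]
scene red px [224.6 203.4] n 23 c [ 0.0242 -0.0078] ang -0.311 dir 1.394 len [0.0108 0.0188]
scene red px [211.6 203.9] n 21 c [0.0411 0.0242] ang 0.532 dir 0.538 len [0.008  0.0191]
scene blue px [221.2 196. ] n 19 c [ 0.0446 -0.015 ] ang -0.325 dir -0.29 len [0.0073 0.0191]
0.026
scene red px [203.8 178.3] n 100 c [0.0998 0.009 ] ang 0.09 dir -1.392 len [0.0167 0.0478]
scene red px [224.6 203.4] n 23 c [0.0199 0.0118] ang 0.537 dir 1.394 len [0.0104 0.0182]
scene red px [211.6 203.9] n 21 c [0.0362 0.0428] ang 0.869 dir 0.538 len [0.0078 0.0185]
scene blue px [221.2 196. ] n 19 c [0.0396 0.0048] ang 0.121 dir -0.29 len [0.0071 0.0185]
0.052
scene red px [203.8 178.3] n 100 c [0.092  0.0313] ang 0.328 dir -1.392 len [0.0161 0.046 ]
scene red px [224.6 203.4] n 23 c [0.015 0.034] ang 1.156 dir 1.394 len [0.01   0.0175]
scene red px [211.6 203.9]
[... 816 characters left out ...]
1. ] n 19 c [0.0213 0.0107] ang 0.467 dir 0.284 len [0.0074 0.0188]
top blue px [237.2 159. ] n 18 c [ 0.0523 -0.0155] ang -0.289 dir -0.291 len [0.0063 0.0191]
top blue px [229.4 180.8] n 5 c [-0.006  0.008] ang 2.214 dir 0.858 len [0.0028 0.0131]
0.052
top red px [225.4 139.6] n 253 c [0.1132 0.0094] ang 0.083 dir -1.412 len [0.0315 0.0467]
top red px [222.2 161.3] n 21 c [0.0577 0.021 ] ang 0.35 dir 0.498 len [0.007  0.0191]
top red px [227.7 171. ] n 19 c [0.0313 0.0095] ang 0.296 dir 0.284 len [0.0072 0.0184]
top blue px [237.2 159. ] n 18 c [ 0.0615 -0.016 ] ang -0.255 dir -0.291 len [0.0062 0.0186]
top blue px [229.4 180.8] n 5 c [0.0047 0.0069] ang 0.979 dir 0.858 len [0.0028 0.0128]
```

View pics/sc15.png

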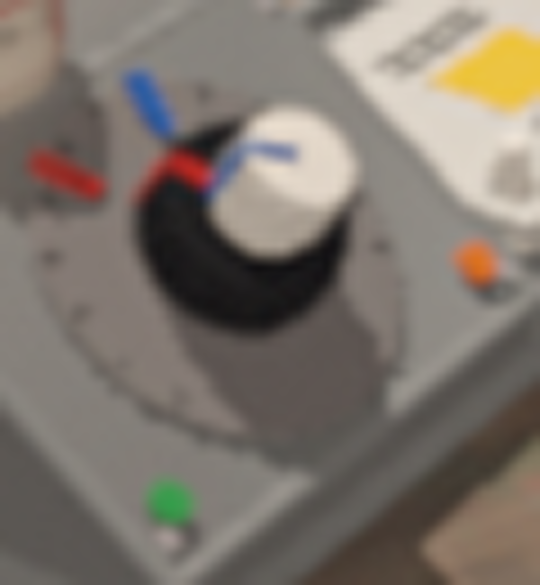

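View pics/tc15.png

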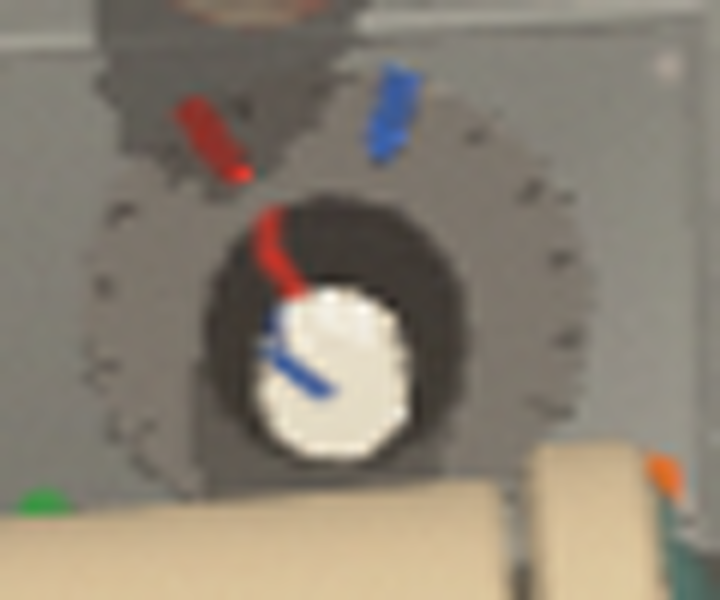

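```bash
python3 - <<'E'
from h import *
f=F(205,150,12);g=F(205,185,9)
print("top",kn("top",f(263,242),.026),kn("top",f(298,295),.026))
print("scene",kn("scene",g(168,158),.026),kn("scene",g(207,184),.026))
for x in(-.026,):
    T=K+x*ex
    to(T+(.2-K[2])*ez, T+(.16-K[2])*ez,T+(.0975-K[2])*ez)
E
```

```text
top (array([0.0251, 0.0135]), 'r', np.float64(0.0285), 'ang', np.float64(0.495)) (array([0.0125, 0.0069]), 'r', np.float64(0.0143), 'ang', np.float64(0.504))
scene (array([0.0245, 0.0126]), 'r', np.float64(0.0276), 'ang', np.float64(0.475)) (array([0.0128, 0.0084]), 'r', np.float64(0.0153), 'ang', np.float64(0.581))
t 22.3 pos [0.3844 0.0987 0.1971] yawY -88.09 tilt [ 2.7e-03 -2.0e-04 -1.0e+00] F [0.45 0.87 0.37] M [-0.01 -0.07  0.01] w 0.0726 q6 1.61
tool delta [ 0.1552  0.0004 -0.0024]
tool delta [-0.0001 -0.      0.04  ]
tool delta [-0.0002 -0.      0.0625]
```

{"op": "servo_tool", "data": {"increments": [{"slide": [0.04,0,0],"spin": 0},{"slide": [0.04,0,0],"spin": 0},{"slide": [0.04,0,0.0],"spin": 0},{"slide": [0.035,0.0004,0.017],"spin": 0},{"slide": [0,0,0.02],"spin": -7},{"slide": [0,0,0],"spin": -7},{"slide": [0,0,0],"spin": -7},{"slide": [0,0,0],"spin": 0}], "hand": 0.55}}

```text
clock: 23.1
position: [0.5416, 0.103, 0.1587]
ee_rot: [0.0, 0.98, 0.198, 0.0]
contact_force: [1.3, -0.7, -0.6]
width: 0.0469
```

```bash
python3 - <<'E'
from h import *
T=K-.0255*ex
to(T+(.16-K[2])*ez,T+(.0995-K[2])*ez)
E
```

```text
t 23.1 pos [0.5416 0.103  0.1587] yawY -67.18 tilt [ 4.e-04 -2.e-04 -1.e+00] F [ 1.35 -0.67 -0.59] M [-0.03  0.01 -0.07] w 0.0469 q6 1.23
tool delta [-0.0013 -0.001  -0.0013]
tool delta [-0.     -0.      0.0605]
```

{"op": "servo_tool", "data": {"increments": [{"slide": [-0.001,-0.001,0.015],"spin": 0},{"slide": [0,0,0.015],"spin": 0},{"slide": [0,0,0.015],"spin": 0},{"slide": [0,0,0.01],"spin": 0},{"slide": [0,0,0],"spin": 0},{"slide": [0,0,0],"spin": 0}]}}

```text
clock: 23.7
position: [0.5391, 0.1037, 0.1044]
ee_rot: [0.0, 0.98, 0.197, 0.0]
contact_force: [0.0, -0.3, 0.8]
width: 0.047
```

```bash
python3 - <<'E'
from h import *
T=K-.0255*ex
to(T+(.0995-K[2])*ez)
s=eyes.get_image("scene");cv2.imwrite("pics/s16.png",s);crop(s,180,150,90,90,7,"pics/sc16.png")
E
```

```text
t 23.7 pos [0.5391 0.1037 0.1044] yawY -67.25 tilt [ 7.e-04 -1.e-04 -1.e+00] F [ 0.04 -0.32  0.8 ] M [0.   0.04 0.03] w 0.047 q6 1.24
tool delta [0.0007 0.0006 0.0049]
```

View pics/sc16.png

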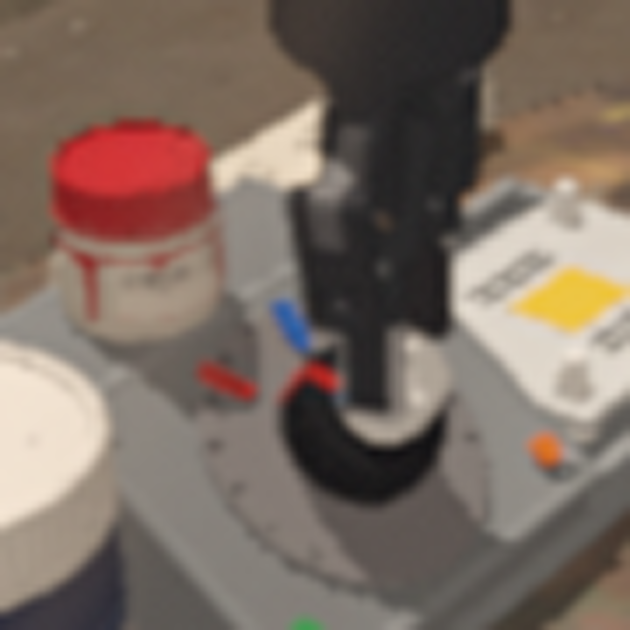

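{"op": "servo_tool", "data": {"increments": [{"slide": [0.0005,0.0005,0.003],"spin": 0},{"slide": [0,0,0.0015],"spin": 0},{"slide": [0,0,0],"spin": 0}]}}

```text
clock: 24.05
position: [0.539, 0.1035, 0.0997]
ee_rot: [0.0, 0.98, 0.197, 0.0]
contact_force: [-0.0, -1.0, -0.6]
width: 0.0471
```

{"op": "servo_tool", "data": {"increments": [{"slide": [0,0,0],"spin": 0},{"slide": [0,0,0],"spin": 0},{"slide": [0,0,0],"spin": 0},{"slide": [0,0,0],"spin": 0}], "hand": 0.2, "newtons": 20}}

```text
clock: 24.45
position: [0.539, 0.1036, 0.0999]
ee_rot: [-0.0, 0.98, 0.197, 0.0]
contact_force: [-1.3, 1.0, 3.0]
width: 0.0302
```

Gripped the 30 mm knob. Turn clockwise (spin +) 40°.

{"op": "servo_tool", "data": {"increments": [{"slide": [0,0,0],"spin": 6},{"slide": [0,0,0],"spin": 6},{"slide": [0,0,0],"spin": 6},{"slide": [0,0,0],"spin": 6},{"slide": [0,0,0],"spin": 6},{"slide": [0,0,0],"spin": 6},{"slide": [0,0,0],"spin": 5},{"slide": [0,0,0],"spin": 0}]}}

```text
clock: 25.25
position: [0.5383, 0.1041, 0.1008]
ee_rot: [-0.0, 0.987, -0.159, -0.001]
contact_force: [-4.9, 1.7, 10.3]
width: 0.0289
```

```bash
python3 - <<'E'
from h import *
st()
s=eyes.get_image("scene");cv2.imwrite("pics/s17.png",s);crop(s,180,150,90,90,7,"pics/sc17.png")
blobs("scene",s,.026)
E
```

```text
t 25.25 pos [0.5383 0.1041 0.1008] yawY -108.26 tilt [-9.0e-04  1.1e-03 -1.0e+00] F [-4.9   1.72 10.28] M [0.69 0.63 0.28] w 0.0289 q6 1.95
scene red px [203.5 178.5] n 95 c [0.0997 0.01  ] ang 0.1 dir -1.376 len [0.0171 0.0466]
scene red px [211.6 203.9] n 21 c [0.0362 0.0428] ang 0.868 dir 0.539 len [0.0078 0.0185]
scene red px [223.3 203.5] n 13 c [0.0217 0.0148] ang 0.6 dir -1.472 len [0.0065 0.0167]
scene blue px [221.3 196.2] n 18 c [0.0391 0.0048] ang 0.123 dir -0.316 len [0.0073 0.0174]
```

View pics/sc17.png

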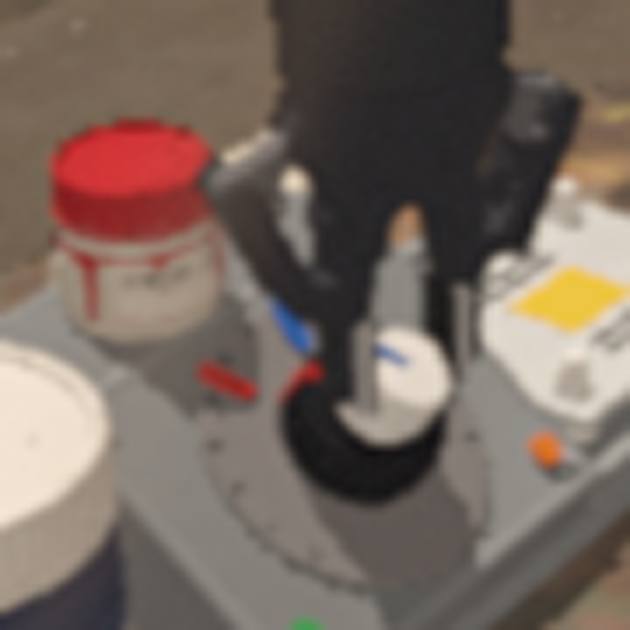

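{"op": "servo_tool", "data": {"increments": [{"slide": [0,0,0],"spin": 0},{"slide": [0,0,0],"spin": 0},{"slide": [0,0,0],"spin": 0},{"slide": [0,0,0],"spin": -8},{"slide": [0,0,0],"spin": -8},{"slide": [0,0,0],"spin": -8},{"slide": [0,0,0],"spin": -8},{"slide": [0,0,0],"spin": -8}], "hand": 0.55}}

```text
clock: 26.1
position: [0.5392, 0.1033, 0.0992]
ee_rot: [0.0, 0.981, 0.192, -0.0]
contact_force: [0.6, 0.2, -0.5]
width: 0.0471
```

{"op": "servo_tool", "data": {"increments": [{"slide": [0,0,0],"spin": -4},{"slide": [0,0,0],"spin": 0},{"slide": [0,0,0],"spin": 0},{"slide": [0,0,0],"spin": 0},{"slide": [0,0,0],"spin": 0}], "hand": 0.2}}

```text
clock: 26.6
position: [0.5391, 0.1035, 0.0995]
ee_rot: [-0.0, 0.975, 0.223, -0.0]
contact_force: [-0.6, 1.0, 0.4]
width: 0.031
```

{"op": "servo_tool", "data": {"increments": [{"slide": [0,0,0],"spin": 6},{"slide": [0,0,0],"spin": 6},{"slide": [0,0,0],"spin": 6},{"slide": [0,0,0],"spin": 6},{"slide": [0,0,0],"spin": 6},{"slide": [0,0,0],"spin": 6},{"slide": [0,0,0],"spin": 5},{"slide": [0,0,0],"spin": 0}]}}

```text
clock: 27.4
position: [0.5385, 0.1041, 0.1003]
ee_rot: [-0.001, 0.991, -0.133, -0.0]
contact_force: [-3.1, -0.0, 5.4]
width: 0.0295
```

{"op": "servo_tool", "data": {"increments": [{"slide": [0,0,0],"spin": 0},{"slide": [0,0,0],"spin": 0},{"slide": [0,0,0],"spin": 0}], "hand": 0.55}}

```text
clock: 27.7
position: [0.5392, 0.1033, 0.0994]
ee_rot: [0.0, 0.991, -0.132, 0.0]
contact_force: [0.5, -0.6, 0.1]
width: 0.047
```

```bash
python3 - <<'E'
from h import *
st()
s=eyes.get_image("scene");cv2.imwrite("pics/s18.png",s);crop(s,205,185,60,65,9,"pics/sc18.png")
blobs("scene",s,.026)
E
```

```text
t 27.7 pos [0.5392 0.1033 0.0994] yawY -105.23 tilt [ 1.e-04 -4.e-04 -1.e+00] F [ 0.46 -0.61  0.05] M [0.02 0.03 0.06] w 0.047 q6 1.9
scene red px [203.2 178.7] n 89 c [0.0997 0.0111] ang 0.111 dir -1.365 len [0.0166 0.0449]
scene red px [211.6 203.9] n 21 c [0.0362 0.0428] ang 0.868 dir 0.539 len [0.0078 0.0185]
```

View pics/sc18.png

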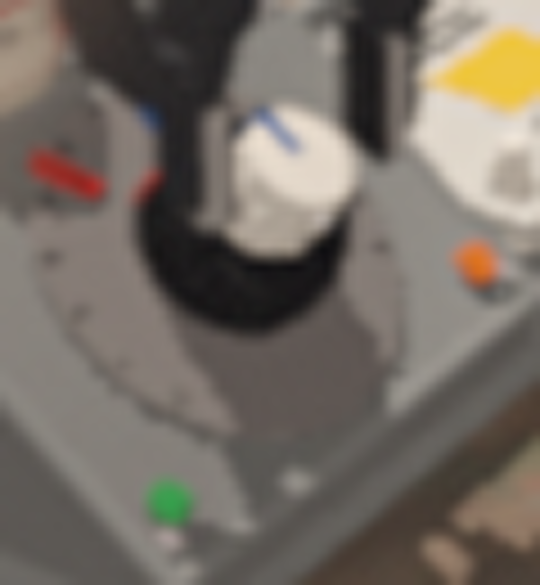

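```bash
python3 - <<'E'
from h import *
g=F(205,185,9)
print(kn("scene",g(260,112),.052),kn("scene",g(296,150),.052))
for a in (-.5,-.4,-.33,-.25,-.1,0,.1,.2):
    P=K+n*.052+.015*(np.cos(a)*up+np.sin(a)*ey);u=proj("scene",P)[0];print(a,((u+.5-[205,185])*9-.5).round(0))
print(((proj("scene",K+n*.052)[0]+.5-[205,185])*9-.5))
E
```

```text
(array([0.0159, 0.0007]), 'r', np.float64(0.0159), 'ang', np.float64(0.043)) (array([0.0022, 0.0001]), 'r', np.float64(0.0022), 'ang', np.float64(0.027))
-0.5 [285. 107.]
-0.4 [281. 107.]
-0.33 [277. 108.]
-0.25 [274. 109.]
-0.1 [268. 111.]
0 [264. 113.]
0.1 [260. 116.]
0.2 [258. 119.]
[301.56389357 156.04154617]
```

{"op": "servo_tool", "data": {"increments": [{"slide": [0,0,0],"spin": -8},{"slide": [0,0,0],"spin": -8},{"slide": [0,0,0],"spin": -8},{"slide": [0,0,0],"spin": -8},{"slide": [0,0,0],"spin": -8},{"slide": [0,0,0],"spin": 0}]}}

```text
clock: 28.35
position: [0.5392, 0.1033, 0.0994]
ee_rot: [0.0, 0.977, 0.214, -0.0]
contact_force: [-0.7, -0.0, -0.6]
width: 0.047
```

{"op": "servo_tool", "data": {"increments": [{"slide": [0,0,0],"spin": 0},{"slide": [0,0,0],"spin": 0},{"slide": [0,0,0],"spin": 0},{"slide": [0,0,0],"spin": 0}], "hand": 0.2}}

```text
clock: 28.75
position: [0.539, 0.1035, 0.0997]
ee_rot: [-0.0, 0.977, 0.214, -0.0]
contact_force: [0.1, 1.6, 1.9]
width: 0.0306
```

{"op": "servo_tool", "data": {"increments": [{"slide": [0,0,0],"spin": 6},{"slide": [0,0,0],"spin": 6},{"slide": [0,0,0],"spin": 6},{"slide": [0,0,0],"spin": 6},{"slide": [0,0,0],"spin": 6},{"slide": [0,0,0],"spin": 6},{"slide": [0,0,0],"spin": 0},{"slide": [0,0,0],"spin": 0}]}}

```text
clock: 29.55
position: [0.5387, 0.1038, 0.1003]
ee_rot: [-0.0, 0.995, -0.098, -0.0]
contact_force: [-2.5, 1.2, 5.5]
width: 0.0289
```

{"op": "servo_tool", "data": {"increments": [{"slide": [0,0,0],"spin": 0},{"slide": [0,0,0],"spin": 0},{"slide": [0,0,0],"spin": 0}], "hand": 0.55}}

```text
clock: 29.85
position: [0.5392, 0.1033, 0.0994]
ee_rot: [0.0, 0.995, -0.098, 0.0]
contact_force: [0.1, -0.6, 0.2]
width: 0.0469
```

{"op": "servo_tool", "data": {"increments": [{"slide": [0,0,-0.01],"spin": 0},{"slide": [0,0,-0.03],"spin": -8},{"slide": [0,0,-0.04],"spin": -8},{"slide": [-0.035,0,-0.03],"spin": 0},{"slide": [-0.045,0,0],"spin": 0},{"slide": [-0.045,0,0],"spin": 0},{"slide": [-0.045,0,0],"spin": 0},{"slide": [0,0,0],"spin": 0}]}}

```text
clock: 30.65
position: [0.3629, 0.089, 0.2096]
ee_rot: [0.0, 0.999, 0.042, -0.002]
contact_force: [0.5, -0.6, -0.2]
width: 0.047
```

```bash
python3 - <<'E'
from h import *
st()
for c in("scene","top"):
    s=eyes.get_image(c);cv2.imwrite(f"pics/{c}19.png",s)
crop(cv2.imread("pics/scene19.png"),205,185,60,65,9,"pics/sc19.png")
crop(cv2.imread("pics/top19.png"),205,150,60,50,12,"pics/tc19.png")
E
```

```text
t 30.65 pos [0.3629 0.089  0.2096] yawY -85.2 tilt [-4.6e-03 -4.0e-04 -1.0e+00] F [ 0.5  -0.63 -0.23] M [-0.08 -0.03 -0.04] w 0.047 q6 1.54
```

View pics/sc19.png

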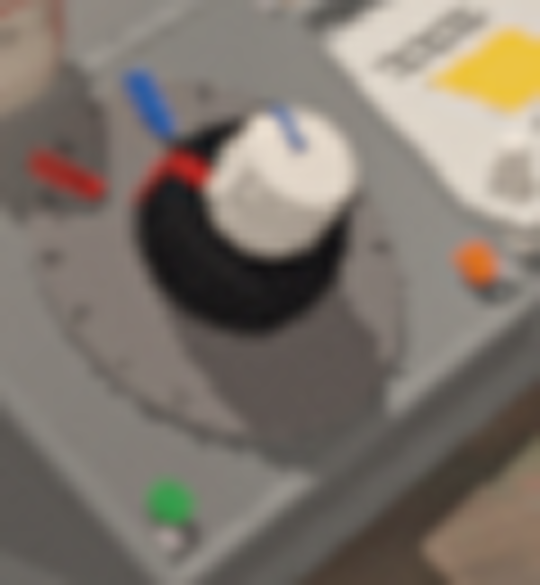

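View pics/tc19.png

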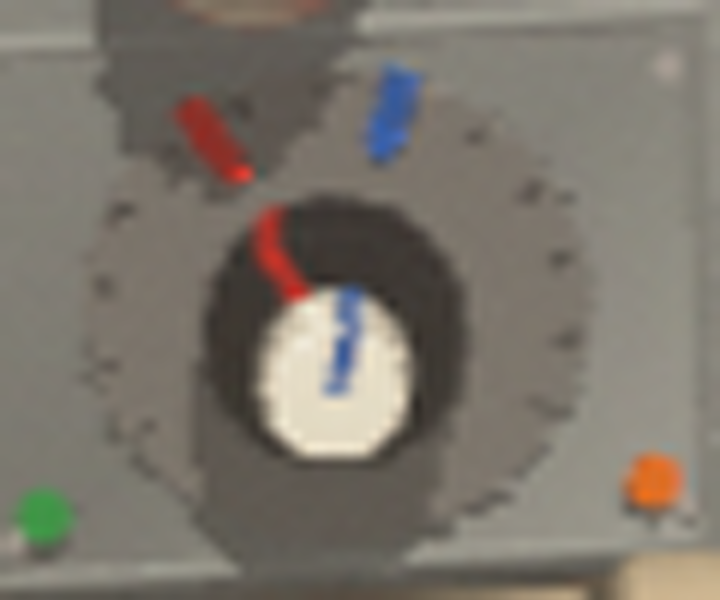

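```bash
python3 - <<'E'
from h import *
f=F(205,150,12);g=F(205,185,9)
print("inner top",kn("top",f(355,325),.052),kn("top",f(335,392),.052))
print("inner scene",kn("scene",g(280,108),.052),kn("scene",g(298,150),.052))
print("red top",kn("top",f(263,242),.026));
for c in("scene","top"): blobs(c,cv2.imread(f"pics/{c}19.png"),.052)
E
```

```text
inner top (array([ 0.0153, -0.0056]), 'r', np.float64(0.0163), 'ang', np.float64(-0.351)) (array([ 0.0004, -0.0005]), 'r', np.float64(0.0006), 'ang', np.float64(-0.859))
inner scene (array([ 0.0138, -0.0055]), 'r', np.float64(0.0148), 'ang', np.float64(-0.383)) (array([ 0.0019, -0.0005]), 'r', np.float64(0.0019), 'ang', np.float64(-0.248))
red top (array([0.0251, 0.0135]), 'r', np.float64(0.0285), 'ang', np.float64(0.495))
scene red px [203.8 178.3] n 100 c [0.092  0.0313] ang 0.328 dir -1.393 len [0.0161 0.046 ]
scene red px [211.6 204. ] n 20 c [0.0305 0.0639] ang 1.126 dir 0.561 len [0.007  0.0181]
scene red px [224.5 203.5] n 22 c [0.0149 0.0342] ang 1.16 dir 1.356 len [0.0095 0.0177]
scene blue px [221.2 196. ] n 19 c [0.034  0.0272] ang 0.675 dir -0.29 len [0.0068 0.0178]
top red px [225.4 139.6] n 254 c [0.1132 0.0095] ang 0.083 dir -1.409 len [0.0315 0.0468]
top red px [222.2 161.3] n 21 c [0.0577 0.0211] ang 0.35 dir 0.497 len [0.007  0.0191]
top red px [227.8 171. ] n 20 c [0.0311 0.0094] ang 0.293 dir 0.313 len [0.0073 0.0205]
top blue px [237.3 158.9] n 19 c [ 0.0617 -0.0162] ang -0.257 dir -0.32 len [0.0064 0.0187]
```

View pics/scene19.png

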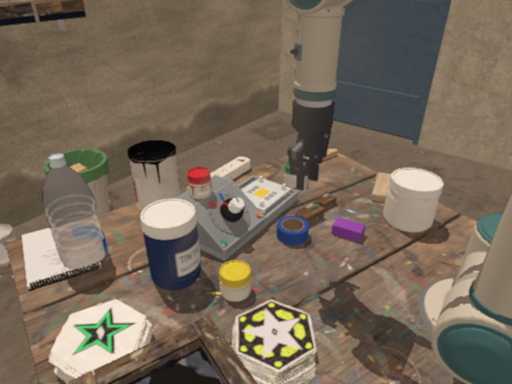

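View pics/top19.png

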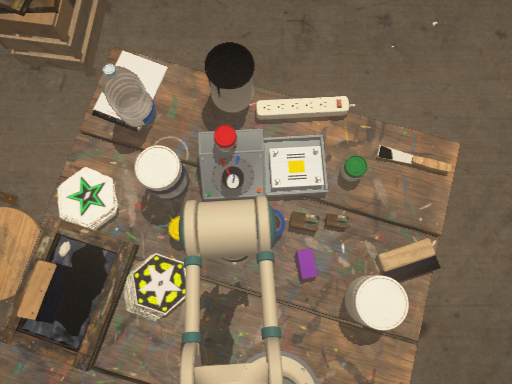

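{"op": "servo_tool", "data": {"increments": [{"slide": [0,0,0],"spin": 0},{"slide": [0,0,0],"spin": 0},{"slide": [0,0,0],"spin": 0}]}}

```text
clock: 31.05
position: [0.3708, 0.0893, 0.2095]
ee_rot: [0.0, 0.999, 0.042, -0.0]
contact_force: [-0.6, 0.2, 0.5]
width: 0.0469
```

```bash
python3 - <<'E'
from h import *
st(); print(manip.sign_off())
E
```

```text
t 31.05 pos [0.3708 0.0893 0.2095] yawY -85.22 tilt [-2.e-04 -1.e-04 -1.e+00] F [-0.62  0.25  0.46] M [ 0.02  0.02 -0.05] w 0.0469 q6 1.54
the job is handed in; nothing more can be done
None
```

I did all four steps in order and handed the job in at 31 s of the 67 s allowed. The hand-in gives no verdict, so what follows is from my own last checks.

- **Block:** it lies flat and let go on the table in front of the controller, between the tape roll and the smaller block.
- **Cover:** I pressed it straight down until it went rigid at 23 N, with its top at 35.9 mm (36 mm expected). It looks flat with all four pins showing. I checked its height only at the middle, not at each hole.
- **Outer ring:** the red line reads about 0.495 rad against the red tab at about 0.53 rad, an error of about 2 degrees. The inner knob had not visibly moved during this step.
- **Inner knob:** the blue line reads −0.35 rad (top camera) to −0.38 rad (scene camera) against the blue tab at about −0.33 rad, an error of 1 to 3 degrees. The red line's reading from the top camera was unchanged afterwards.
- **Surroundings:** by eye in the last pictures, the bystanders I could see stood where they started. In the top view the arm partly hid the yellow pot and the tape roll, but both show in the scene view. The arm was clear of everything, with contact force at about noise level.

The two cameras disagreed by up to about 0.03 rad on the line angles. That is well inside the 0.105 rad tolerance, and no check failed.

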